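Pack and seal a specimen transport case

ROBOT

A 7-joint arm with a two-finger parallel gripper is mounted at the origin on a cart in front of the work surface, level with it; the furniture and walls round the work are solid. World frame = base frame: x ahead of the robot, y to its left, z up, the work surface at z = 0. Lengths are in m, angles in degrees, forces in N, time in s.
With the tool pointing down it reaches from about 0.425 to 0.875 m from the base axis. Payload 4.7 kg.
Tool frame: the origin (TCP) lies on the centre line of the jaws, within the pads' length; the fingertips stand env.nose_length ahead of it and the grasp point (between the pads) lies 8 mm behind it (env.nose_length is the distance from the TCP to the fingertips, in m); y points along the fingers, z is the direction in which the jaws open and shut, and the axes are right-handed (so a half turn about y gives the same grasp; the last joint's range is limited). The gripper opens to 87 mm and grips with 3 to 60 N. Pads are 19 mm wide; open, the fingers measure 117 mm over their backs; the gripper's body (75 mm by 190 mm) begins 51 mm behind the grasp point.
Start: joints at [-76.541, 18.392, -4.016, 83.108, 1.295, 78.541, -3.26], TCP at [0.142, 0.634, 0.194] pointing down, gripper open.
Joint ranges: [-163.93, 163.93], [-17.29, 119.83], [-79.2, 71.16], [3.27, 140.29], [-89.18, 269.18], [5.43, 117.66], [-154.24, 154.24]. Speed limits (degrees/s): [147.25, 147.25, 180, 180, 180, 180, 180].

INTERFACE

Orientations are given as [roll, pitch, yaw] about the fixed x, y, z axes, in that order (R = Rz(yaw) Ry(pitch) Rx(roll)).
In Python, from cell import env, read_camera, camera_info, job, models gives the robot as it stands.
- The arm moves only by the tool move_arm, never from a script. Its argument "moves" is a list of rows, each a list of 6 numbers: the shift along the tool's x, y, z in mm, then the turn, a rotation vector about the tool's x, y, z in degrees. In form: [[x, y, z, ax, ay, az], ...]. A call has 1 to 20 rows; each row is the pose to reach, as a shift and turn from the pose commanded when the call began, along the tool's axes at that moment; what a row does not reach only later rows make up. A row lasts 1/12 s, in which the tool goes at most 41.7 mm and 7.16 degrees, less where a joint would pass 70% of its speed; a pose out of reach is approached as far as the arm can. A call with a gripper value outside its range is refused whole. "claw" is the finger opening in mm, from 0 to 87, set as the call begins (left out, the last holds). The fingers move at their own pace and stop on an object; "newtons" is the grip in N (left out, the last holds). Time passes only in rows, so rows that repeat a pose let the fingers close. It gives the time, the measured TCP pose, the force and the opening at its end, in the units of the state.
- env.get_obs(): the state, without advancing time (a new reading comes with each control period).
- read_camera(name): name is "scene" or "top"; returns (picture, depth): 384x512x3 uint8, red, green, blue; 384x512 float32, m along the optical axis (not along the pixel's ray), 0 where there is no reading.
- camera_info(name): a dict with "fx", "fy", "cx", "cy" (pixels), "distortion" ([k1, k2, p1, p2, k3] as OpenCV has them; the pictures are not rectified), "R" (3x3) and "t" (3): a world point X has camera coordinates R X + t. Camera axes: x right, y down, z forward; pixel columns grow to the right and rows downward; lengths in m; the calibration is good to about 2 mm. A picture is of the moment at which its call begins. camera_info takes no time and is no camera call.
- job.sign_off(): hands the job in, once; it reports no verdict.
Trained networks look in the newest picture that a camera, given by its name, has taken for a name from the list of things; names that differ only in an ending like _2 or _b are one class to them, and where a whole thing is asked for, a point or a joint stands for the part that bears it (a point fixed in the world has none). Each returns a list of dicts, best first, with "score" (0 to 1); they miss things now and then, are a little off and sometimes report something else, mostly with a low value. They report only what shows in the picture. A call takes as long as a camera call.
- models.spot_in(target, camera): "point" ([x, y, z] in m, in world coordinates, good to about 4 mm: the middle of the surface that is visible of it).
- models.cut_out(target, camera): "mask" (384x512 bool, what is visible of it).
The state is a dict: "time_s": time; "qpos": joint angles; "joint_velocities": joint speeds; "effort": joint torques, N m; "tool_pos": TCP position; "tool_rot": TCP orientation; "force": force on the tool from outside, world axes, zero at the start; "wrist_torque": the same for the moment, N m; "grip_width": finger opening in m.
Only numpy, scipy, OpenCV 4.12 (cv2) and the standard library are available. Lean on these libraries where they do the work, as an engineer would, in place of code of your own. Each camera call takes 0.05 s, during which the arm holds its last target.

TASK

Stand the squat carton upright in the open compartment of the transport case and let go of it, leaving the taller carton and the timer where they are. Swing the lid shut and press its front tab down until the spring catch clicks and the lid lies flat. Then turn the case's tapered vent plug clockwise (seen from above), regripping as needed, until it has clearly gone snug; do not wrench it more than about a tenth of a turn past the point where it bites.

Things in the scene. Friction and masses are not known exactly. Their poses are not given: they have to be found in the camera images.
- case: Grey rectangular transport case fixed to the worktop, 130 (x) x 250 (y) x 100 mm high; origin at the centre of its underside, z up, front (catch side) towards its -x. Its +y part is the open compartment, its -y part (90 mm wide) a solid deck, top 100 mm up, that carries the vent plug on the case's y = -80 mm. On the front, a dark steel catch block (60 mm wide in y, standing 28 mm out, 78 mm high) is centred on y = +45 mm.
- compartment (a point): Centre of the compartment's inner floor (8 mm above the worktop), axes as the case. Inside it is 120 mm (x) by 155 mm (y) (walls 5 mm); the rim is 82 mm above this floor.
- carton_mid (a point): Centre of the squat carton, 50 (x) x 55 (y) x 70 mm high, standing upright at the start (0.07 kg); the shorter of the two cartons. z is its upright axis.
- carton_tall_mid (a point): Centre of the taller carton, 45 x 50 x 95 mm high, standing; it is too tall for the lid and is to be left alone. The two cartons may stand in either of two places.
- lid_hinge (a point): Middle of the lid's hinge line, on the rear top edge of the compartment, 90 mm above the worktop; hinge line along the case's y.
- lid (a joint): Lid angle in rad: 0 flat shut, grows as it opens (starts 1.5 to 1.68, about upright). The hinge is stiff: the lid stays where it is left. Going shut it is first stopped by the spring catch near 0.07 rad (tab some 10 mm high); pressing the tab down with about 8 N snaps it past, and the catch then keeps it at 0 to 0.02.
- lid_tab (a point): On the outer (upper) face of the lid, in the middle of its front tab, 143 mm from the hinge line. The lid is a slab 130 mm (from the hinge) x 157 mm x 10 mm; the tab adds 24 mm more at the middle of its free edge, 56 mm wide, with a 20 mm steel tongue beneath. Site x points from the free edge to the hinge, y along the hinge, z out of the outer face (up when shut).
- lid_back (a point): On the lid's outer face, on its middle line, 100 mm from the hinge line: where a fingertip may push it shut. Axes as lid_tab.
- plug_grip (a point): On the upright axis of the vent plug, 142 mm above the worktop, in the middle of its steel bar handle, which is 70 mm long (point x), 14 mm thick (point y) and spans 122 to 156 mm in height; below it are the threaded neck, 32 mm across, and a steel boss whose top is 107 mm up. The handle keeps its height while turning. It must be turned 0.9 to 2 rad clockwise before it bites, varying from case to case; it runs easily (about 0.04 N m) until then.
- plug_taper (a joint): How far (rad, clockwise) the plug's taper has been wedged past the point where it bites: 0 while the plug still runs freely. Wedging begins at about 0.35 N m and stiffens by 1.5 N m per rad; friction keeps up to about 0.2 rad of it on release. Above 0.05 the plug is snug, above 0.63 it is overtightened.
- timer: White lab timer, 66 x 62 x 22 mm; origin under its centre. Bystander, standing in front of a tall fixed microscope (world y 0 to 0.25 m, from x = 0.5 m on, over 0.35 m high) that the arm must keep clear of; a wall shelf hangs 0.62 m up beyond x = 0.8 m.

How it is judged (in metres and radians):
On the way, in this order (a step that is already met when the one before it is completed fails the run):
1. the squat carton stands upright in the compartment, let go (x of carton_mid in the frame of compartment between -0.05 and 0.05 m and y of carton_mid in the frame of compartment between -0.065 and 0.065 m and z of carton_mid in the frame of compartment between 0.02 and 0.045 m and angle between carton_mid's own z axis and vertical below 0.2 rad and contact force between the fingers and carton_squat below 0.1 N and linear speed of carton_squat below 0.03 m/s), for 0.2 s.
2. the lid is shut and caught by the spring catch (x of carton_mid in the frame of compartment between -0.05 and 0.05 m and y of carton_mid in the frame of compartment between -0.065 and 0.065 m and z of carton_mid in the frame of compartment between 0.02 and 0.045 m and angle between carton_mid's own z axis and vertical below 0.2 rad and value of joint lid below 0.025 rad), for 0.2 s.
3. the plug has gone snug (value of joint lid below 0.025 rad and value of joint plug_taper between 0.05 and 0.63 rad), for 0.2 s.
At the end, for the whole second after the job is handed in: The squat carton stands upright (within 0.2 rad) on the compartment's floor, at rest; the lid is caught shut (lid joint under 0.025 rad); the plug is still snug (plug_taper between 0.05 and 0.63 rad) (all of step 3 and x of carton_mid in the frame of compartment between -0.05 and 0.05 m and y of carton_mid in the frame of compartment between -0.065 and 0.065 m and z of carton_mid in the frame of compartment between 0.02 and 0.045 m and angle between carton_mid's own z axis and vertical below 0.2 rad and linear speed of carton_squat below 0.03 m/s); the robot touches nothing.
It fails at once if the plug is overtightened, a tenth of a turn (0.63 rad) past its bite (value of joint plug_taper above 0.63 rad).
It fails at once if the taller carton or the timer is displaced by more than 30 mm (distance of any of carton_tall_mid, timer from where it was at the start of the episode above 0.03 m).
It also fails if it takes over 72 s, if anything falls off the work surface, if the arm or the gripper's body presses on something with over 40 N, if the wrist force passes 120 N, or if a joint passes its speed limit or range.

## Working session

There is one attempt and no reset: what is moved stays moved. The work goes in short steps, Python scripts to look and compute and a tool call to move; the robot and the scene stay as the last step left them, time stands still between calls to the robot, and variables do not carry over. Pictures are saved under pics/ and viewed, and the job is handed in when it is done.

Besides the shell and the picture viewer there is one more tool, called after "Emit:" as name([rows], argument=value, ...), one row to a line, values as JSON. move_arm: Moves the arm, as the interface text tells. Its arguments: {"type":"object","properties":{"moves":{"type":"array","items":{"type":"array","items":{"type":"number"}}},"claw":{"type":"number"},"newtons":{"type":"number"}},"required":["moves"]}

```bash
ls -la; mkdir -p pics; python3 - <<'E'
from cell import env, read_camera, camera_info, job, models
import cv2
print(env.get_obs(), env.nose_length)
for c in ("scene","top"):
    p,d=read_camera(c); cv2.imwrite(f"pics/{c}0.png",p[:,:,::-1])
    i=camera_info(c); print(c,i)
    for n in ["carton_mid","carton_tall_mid","case","lid_tab","lid_back","plug_grip","timer"]:
        print(c,n,[(round(r["score"],2),[round(float(v),3) for v in r["point"]]) for r in models.spot_in(n,c)[:3]])
E
```

```text
total 12
drwxr-xr-x  3 agent agent 4096 Dec  7 14:40 .
drwxr-xr-x 23 root  root  4096 Dec  7 14:40 ..
drwxr-xr-x  2 agent agent 4096 Dec  7 14:40 pics
{'time_s': 0.0, 'qpos': array([-76.53990987,  18.43785451,  -4.01542046,  83.17494458,
         1.294174  ,  78.53885162,  -3.25895021]), 'joint_velocities': array([ 0.04547103,  0.05209449, -0.0224367 , -0.01428995,  0.06039092,
        0.02520768, -0.08665063]), 'effort': array([ 8.70666304e-05, -4.91297829e+01, -4.03886363e-01, -3.12516582e+01,
       -6.38398854e-02,  4.42670239e-02,  2.04113871e-04]), 'tool_pos': array([0.14228857, 0.63362499, 0.19297481]), 'tool_rot': array([-9.01064569e+01, -4.89773615e-03, -1.26495555e+01]), 'force': array([ 0.20042831,  0.50317035, -0.24181253]), 'wrist_torque': array([ 0.06172555, -0.02231705,  0.04152363]), 'grip_width': 0.08702175694451617} 0.011
scene {'fx': 357.2682531677391, 'fy': 357.2682531677391, 'cx': 257.2716858811469, 'cy': 190.7690149802486, 'distortion': array([-0.06908442,  0.        ,  0.        ,  0.        ,  0.        ]), 'R': array([[ 0.77822144, -0.62780659, -0.01517463],

[... 694 characters left out ...]
rtion': array([-0.08678883,  0.        ,  0.        ,  0.        ,  0.        ]), 'R': array([[ 0.12897846, -0.99164549,  0.00194567],
       [-0.96911197, -0.12646306, -0.21172877],
       [ 0.21020594,  0.02542288, -0.97732653]]), 't': array([-0.18194974,  0.55260856,  0.99921838])}
top carton_mid [(0.66, [0.483, -0.452, 0.067])]
top carton_tall_mid [(0.98, [0.455, 0.014, 0.098]), (0.22, [0.48, -0.45, 0.073])]
top case [(0.86, [0.613, -0.159, 0.086])]
top lid_tab [(0.83, [0.669, -0.144, 0.181]), (0.58, [0.573, -0.254, 0.155])]
top lid_back [(0.85, [0.666, -0.145, 0.18])]
top plug_grip [(0.52, [0.574, -0.252, 0.153])]
top timer [(0.58, [0.459, 0.214, 0.013]), (0.23, [0.613, -0.163, 0.093])]
```

```bash
python3 - <<'E'
import cv2,numpy as np
a=cv2.imread("pics/scene0.png");b=cv2.imread("pics/top0.png")
cv2.imwrite("pics/s0b.png",cv2.resize(a,(800,600)));cv2.imwrite("pics/t0b.png",cv2.resize(b,(800,600)))
E
```

```text
(no output)
```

View pics/s0b.png

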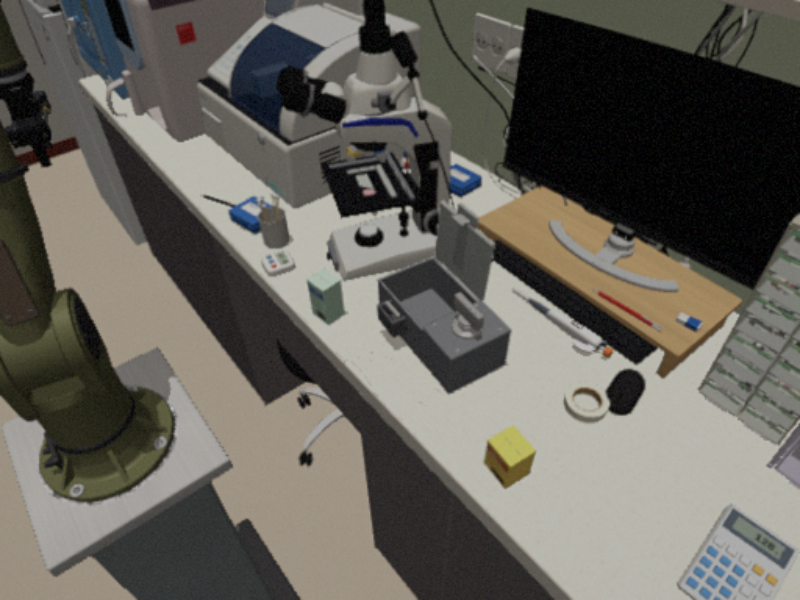

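View pics/t0b.png

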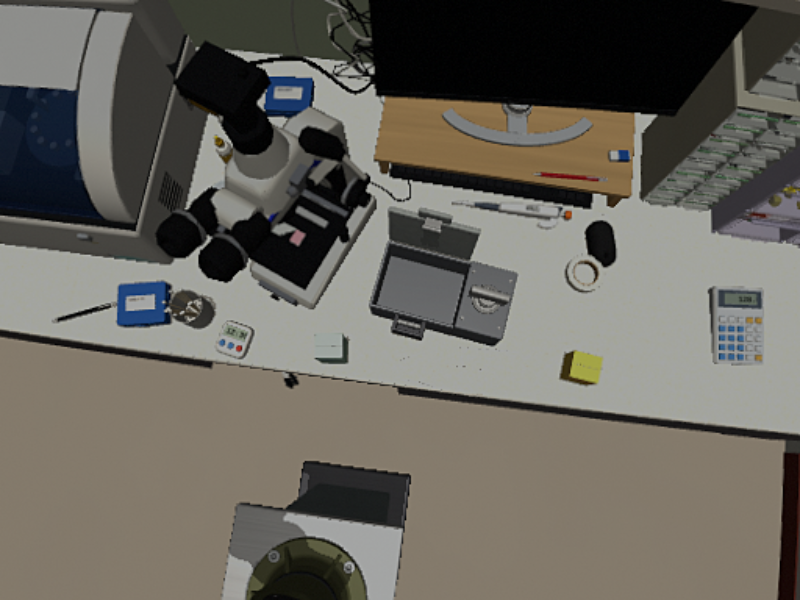

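The squat carton is the yellow one at about (583,367) in the enlarged top view. The tall green one is at (330,347), and the case is centred near (445,290) with its lid open towards the back. Next I'll measure poses from depth.

```bash
cat > h.py <<'E'
from cell import env, read_camera, camera_info, job, models
import cv2, numpy as np
from scipy.spatial.transform import Rotation as Ro
def cloud(c,d):
    i=camera_info(c);K=np.array([[i["fx"],0,i["cx"]],[0,i["fy"],i["cy"]],[0,0,1]])
    v,u=np.mgrid[0:384,0:512]
    n=cv2.undistortPoints(np.stack([u,v],-1).reshape(-1,1,2).astype(float),K,np.array(i["distortion"])).reshape(384,512,2)
    X=np.dstack([n[...,0]*d,n[...,1]*d,d])
    W=(X-np.array(i["t"]))@np.array(i["R"])
    W[d<=0]=np.nan
    return W
def rect(P):
    return cv2.minAreaRect((P[:,:2]*1000).astype(np.float32))
def tool():
    o=env.get_obs(); R=Ro.from_euler('xyz',o["tool_rot"],degrees=True).as_matrix()
    return o,np.array(o["tool_pos"]),R
E
python3 - <<'E'
from h import *
for c in("top","scene"):
    p,d=read_camera(c);W=cloud(c,d);np.save(f"W_{c}.npy",W)
    for n in["carton_mid","carton_tall_mid","plug_grip","lid_tab","case"]:
        r=models.cut_out(n,c)
        if not r: print(c,n,"none");continue
        m=r[0]["mask"];m=cv2.erode(m.astype(np.uint8),np.ones((2,2)))>0
        P=W[m];P=P[~np.isnan(P[:,0])]
        print(c,n,len(P),"z pct",np.round(np.percentile(P[:,2],[2,25,50,75,98]),3))
        if n in("carton_mid","carton_tall_mid"):
            h=.07 if n=="carton_mid" else .095
            T=P[abs(P[:,2]-h)<.006]; print("  top",len(T),T.mean(0),rect(T))
        if n=="plug_grip":
            T=P[P[:,2]>.146]; print("  bar",len(T),T.mean(0),rect(T))
        if n=="case":
            T=P[(abs(P[:,2]-.1)<.004)]; print("  deck",len(T),T.mean(0),rect(T))
            T=P[(P[:,2]>.08)&(P[:,2]<.107)]; print("  all",len(T),T.mean(0),rect(T))
        if n=="lid_tab":
            print("  lid",P.mean(0)); T=P-P.mean(0);print(np.linalg.svd(T,full_matrices=False)[2],rect(P))
E
```

```text
top carton_mid 420 z pct [0.021 0.066 0.069 0.07  0.073]
  top 319 [ 0.48212489 -0.45391017  0.06943279] ((482.2097473144531, -455.0527648925781), (56.8808708190918, 47.87445068359375), 83.1698226928711)
top carton_tall_mid 341 z pct [0.008 0.09  0.094 0.096 0.098]
  top 261 [0.45793261 0.01650151 0.09453981] ((458.2066345214844, 17.051525115966797), (42.83937072753906, 45.828941345214844), 8.554031372070312)
top plug_grip 181 z pct [0.117 0.134 0.152 0.155 0.159]
  bar 107 [ 0.57729584 -0.25265261  0.15459952] ((577.8369140625, -254.365478515625), (66.8131332397461, 10.803229331970215), 81.53582000732422)
top lid_tab 1175 z pct [0.099 0.138 0.176 0.215 0.24 ]
  lid [ 0.66751321 -0.14154032  0.17351479]
[[ 0.01691     0.48723857 -0.87310516]
 [ 0.14664679  0.86257815  0.48420415]
 [-0.98904437  0.13622596  0.05686578]] ((669.3899536132812, -141.7718505859375), (152.08526611328125, 34.90532302856445), 74.5999526977539)
top case 5466 z pct [0.004 0.01  0.088 0.107 0.23 ]
  deck 1047 [ 0.57928163 -0.24720312  0.09991228] ((591.9534912109375, -180.82318115234375), (243.09426879882812, 13
[... 793 characters left out ...]
85645), 83.06509399414062)
scene lid_tab 1429 z pct [0.098 0.134 0.17  0.203 0.238]
  lid [ 0.66649321 -0.1512665   0.16839158]
[[ 0.14599154  0.96776845 -0.2052089 ]
 [-0.05734572 -0.19880396 -0.97836008]
 [-0.98762237  0.15460015  0.02647368]] ((720.8012084960938, -102.57846069335938), (253.0182342529297, 112.88678741455078), 39.65935134887695)
scene case 5829 z pct [0.008 0.049 0.09  0.123 0.23 ]
  deck 920 [ 0.57675705 -0.25264209  0.10094801] ((593.6008911132812, -181.8241424560547), (241.363037109375, 140.8746337890625), 82.94189453125)
  all 1637 [ 0.57725828 -0.22147351  0.09586731] ((579.514892578125, -176.68124389648438), (253.84376525878906, 167.60081481933594), 85.11149597167969)
```

```bash
python3 - <<'E'
from h import *
P=np.vstack([np.load("W_top.npy").reshape(-1,3),np.load("W_scene.npy").reshape(-1,3)]);P=P[~np.isnan(P[:,0])]
print("rows y, cols x .30...0.65 max z(cm)")
for y in np.arange(.7,-.65,-.05):
    print(round(y,2),[int(100*np.nanmax(P[(abs(P[:,0]-x)<.025)&(abs(P[:,1]-y)<.025)][:,2],initial=-.1)) for x in np.arange(.30,.76,.05)])
# case fit
from scipy.optimize import minimize
best=None
for c in("top","scene"):
    W=np.load(f"W_{c}.npy").reshape(-1,3);W=W[~np.isnan(W[:,0])]
    Q=W[(abs(W[:,0]-.59)<.13)&(abs(W[:,1]+.18)<.19)]
    top=Q[(Q[:,2]>.084)&(Q[:,2]<.105)]
    flo=Q[(Q[:,2]<.016)&(Q[:,2]>-.02)]
    def f(p):
        a=p[2];R=np.array([[np.cos(a),-np.sin(a)],[np.sin(a),np.cos(a)]])
        t=(top[:,:2]-p[:2])@R; g=(flo[:,:2]-p[:2])@R
        def box(t,cx,cy,hx,hy):  # signed dist outside +
            q=np.abs(t-[cx,cy])-[hx,hy]; return np.maximum(q[:,0],q[:,1])
        cap=.006
        e=np.clip(box(t,0,0,.065,.125),0,cap).sum()   # rim/deck inside outer
        e+=np.clip(-box(t,0,.0425,.06,.0775),0,cap).sum() # not inside hole
        q=box(g,0,0,.065,.125);h=box(g,0,.0425,.06,.0775)
        e+=np.clip(np.minimum(np.clip(-q,0,None),np.clip(h,0,None)),0,cap).sum()
        return e*1000
    r=min((minimize(f,[.59+dx,-.178+dy,a],method="Nelder-Mead",options=dict(xatol=1e-5,fatol=1e-4)) for dx in(-.005,0,.005) for dy in(-.005,0,.005) for a in(-.12,-.15)),key=lambda r:r.fun)
    print(c,r.x,np.degrees(r.x[2]),r.fun,len(top),len(flo))
E
```

```text
rows y, cols x .30...0.65 max z(cm)
0.7 [-10, -10, 0, 0, 0, 0, 24, 30, 33, 35]
0.65 [-10, -10, 0, 0, 0, 0, 23, 30, 33, 35]
0.6 [-10, -10, 0, 1, 0, 0, 24, 30, 34, 35]
0.55 [-10, -10, 0, 1, 0, 0, 24, 30, 33, 35]
0.5 [-10, -10, 0, 1, 1, 0, 24, 30, 33, 36]
0.45 [-10, -10, 0, 4, 3, 3, 24, 30, 33, 35]
0.4 [-10, -10, 0, 3, 3, 3, 24, 30, 34, 35]
0.35 [-10, -10, 0, 3, 11, 3, 23, 30, 33, 35]
0.3 [-10, -10, 0, 12, 12, 7, 0, 0, 0, 1]
0.25 [-10, -10, 0, 2, 12, 0, 19, 18, 0, 0]
0.2 [-10, -10, 1, 2, 43, 43, 41, 19, 19, 19]
0.15 [-10, -10, 0, 0, 43, 43, 41, 58, 58, 19]
0.1 [-10, -10, 0, 0, 44, 43, 41, 59, 59, 35]
0.05 [-10, -10, 0, 9, 9, 19, 40, 61, 61, 35]
-0.0 [-10, -10, 0, 10, 9, 0, 18, 51, 60, 48]
-0.05 [-10, -10, 0, 0, 0, 9, 9, 43, 49, 48]
-0.1 [-10, -10, 0, 0, 8, 9, 1, 22, 24, 6]
-0.15 [-10, -10, 0, 0, 8, 9, 1, 24, 24, 0]
-0.2 [-10, -10, 0, 0, 10, 10, 15, 22, 21, 0]
-0.25 [-10, -10, 0, 0, 10, 15, 15, 10, 0, 0]
-0.3 [-10, -10, 0, 0, 10, 15, 15, 10, 0, 0]
-0.35 [-10, -10, 0, 0, 0, 0, 0, 0, 0, 2]
-0.4 [-10, -10, 0, 7, 0, 0, 0, 2, 2, 1]
-0.45 [-10, -10, 0, 7, 7, 0, 0, 2, 2, 3]
-0.5 [-10, -10, 0, 7, 7, 0, 0, 2, 3, 3]
-0.55 [-10, -10, 0, 0, 0, 0, 0, 0, 0, 0]
-0.6 [-10, -10, 0, 0, 0, 0, 0, 0, 0, 0]
top [ 0.59130464 -0.17559571 -0.13865314] -7.94423985422253 532.7551315073446 1582 6584
scene [ 0.59126921 -0.17571092 -0.13755439] -7.881286011958075 917.7957406317303 1526 4507
```

```bash
cat >> h.py <<'E'
def plan(wps,step=40,degstep=6.5,base=None):
    """wps: list of (x,y,z,yaw) world; prints rows rel. to current tool frame"""
    o,p,R=tool()
    if base is not None: p=np.array(base[:3]); R=Ro.from_euler('xyz',[-90,0,base[3]],degrees=True).as_matrix()
    y0=o["tool_rot"][2] if base is None else base[3]
    print("t",o["time_s"],"tcp",np.round(p,4),np.round(o["tool_rot"],2),"grip",o["grip_width"])
    cur=np.array([*p,y0]); rows=[]
    for w in wps:
        w=np.array(w,float); n=max(1,int(np.ceil(max(np.linalg.norm(w[:3]-cur[:3])*1000/step,abs(w[3]-cur[3])/degstep))))
        for k in range(1,n+1):
            q=cur+(w-cur)*k/n
            d=R.T@(q[:3]-p)*1000
            Rt=Ro.from_euler('xyz',[-90,0,q[3]],degrees=True).as_matrix()
            rv=np.degrees(Ro.from_matrix(R.T@Rt).as_rotvec())
            rows.append([int(round(v)) for v in d]+[round(float(v),1) for v in rv])
        cur=w
    print(len(rows));print(rows)
E
python3 -c "
from h import *
plan([(.31,.42,.22,-8),(.40,.24,.22,-7),(.425,.1,.22,-7),(.43,0,.22,-7),(.46,-.1,.22,-7)])"
```

```text
t 1.4 tcp [0.1424 0.6342 0.1941] [-90.    -0.   -12.65] grip 0.08696070371623547
23
[[30, -4, -25, -0.0, -0.7, 0.0], [60, -7, -49, -0.0, -1.3, 0.0], [90, -11, -74, -0.0, -2.0, 0.0], [120, -15, -98, -0.0, -2.7, 0.0], [150, -19, -123, -0.0, -3.3, 0.0], [180, -22, -148, -0.0, -4.0, 0.0], [210, -26, -172, -0.0, -4.6, 0.0], [232, -26, -198, -0.0, -4.8, 0.0], [253, -26, -224, -0.0, -5.0, 0.0], [274, -26, -250, -0.0, -5.1, 0.0], [295, -26, -276, -0.0, -5.3, 0.0], [316, -26, -302, -0.0, -5.5, 0.0], [338, -26, -328, -0.0, -5.6, 0.0], [351, -26, -361, -0.0, -5.6, 0.0], [365, -26, -394, -0.0, -5.6, 0.0], [379, -26, -427, -0.0, -5.6, 0.0], [393, -26, -459, -0.0, -5.6, 0.0], [402, -26, -492, -0.0, -5.6, 0.0], [411, -26, -524, -0.0, -5.6, 0.0], [420, -26, -556, -0.0, -5.6, 0.0], [437, -26, -586, -0.0, -5.6, 0.0], [454, -26, -617, -0.0, -5.6, 0.0], [471, -26, -647, -0.0, -5.6, 0.0]]
```

Emit:
move_arm([
  [30, -4, -25, 0, -0.7, 0],
  [60, -7, -49, 0, -1.3, 0],
  [90, -11, -74, 0, -2, 0],
  [120, -15, -98, 0, -2.7, 0],
  [150, -19, -123, 0, -3.3, 0],
  [180, -22, -148, 0, -4, 0],
  [210, -26, -172, 0, -4.6, 0],
  [232, -26, -198, 0, -4.8, 0],
  [253, -26, -224, 0, -5, 0],
  [274, -26, -250, 0, -5.1, 0],
  [295, -26, -276, 0, -5.3, 0],
  [316, -26, -302, 0, -5.5, 0],
  [338, -26, -328, 0, -5.6, 0],
  [351, -26, -361, 0, -5.6, 0],
  [365, -26, -394, 0, -5.6, 0],
  [379, -26, -427, 0, -5.6, 0],
  [393, -26, -459, 0, -5.6, 0],
  [402, -26, -492, 0, -5.6, 0],
  [411, -26, -524, 0, -5.6, 0],
  [420, -26, -556, 0, -5.6, 0],
], claw=87)

```text
time_s: 3.07
tool_pos: [0.4303, -0.002, 0.2203]
tool_rot: [-89.9, -0.0, -7.1]
force: [0.1, 0.2, 0.2]
grip_width: 0.0874
```

```bash
python3 -c "
from h import *
plan([(.47,-.12,.2,-7),(.482,-.42,.16,-7),(.482,-.455,.12,-7)])"
```

```text
t 3.0667 tcp [ 0.4303 -0.002   0.2203] [-8.995e+01 -4.000e-02 -7.060e+00] grip 0.08736671338315308
14
[[13, 5, -28, -0.1, -0.0, 0.0], [27, 10, -56, -0.1, -0.0, 0.0], [40, 15, -84, -0.1, -0.0, 0.0], [54, 20, -112, -0.1, -0.1, 0.0], [60, 25, -149, -0.1, -0.1, 0.0], [66, 30, -186, -0.1, -0.1, 0.0], [72, 35, -223, -0.1, -0.1, 0.0], [78, 40, -260, -0.1, -0.1, 0.0], [84, 45, -297, -0.1, -0.1, 0.0], [90, 50, -334, -0.1, -0.1, 0.0], [97, 55, -372, -0.1, -0.1, 0.0], [103, 60, -409, -0.1, -0.1, 0.0], [105, 80, -426, -0.1, -0.1, 0.0], [107, 100, -443, -0.1, -0.1, 0.0]]
```

Emit:
move_arm([
  [13, 5, -28, 0, 0, 0],
  [27, 10, -56, 0, 0, 0],
  [40, 15, -84, 0, 0, 0],
  [54, 20, -112, 0, 0, 0],
  [60, 25, -149, 0, 0, 0],
  [66, 30, -186, 0, 0, 0],
  [72, 35, -223, 0, 0, 0],
  [78, 40, -260, 0, 0, 0],
  [84, 45, -297, 0, 0, 0],
  [90, 50, -334, 0, 0, 0],
  [97, 55, -372, 0, 0, 0],
  [103, 60, -409, 0, 0, 0],
  [105, 80, -426, 0, 0, 0],
  [107, 100, -443, 0, 0, 0],
  [107, 100, -444, 0, 0, 0],
])

```text
time_s: 4.32
tool_pos: [0.4787, -0.456, 0.1158]
tool_rot: [-90.0, 0.4, -7.3]
force: [-1.0, 1.8, -0.1]
grip_width: 0.0868
```

```bash
python3 - <<'E'
from h import *
import cv2
c="scene"
p,d=read_camera(c);cv2.imwrite("pics/s1.png",cv2.resize(p[150:384,230:470,::-1],(720,702))[:600])
W=cloud(c,d)
r=models.cut_out("carton_mid",c); m=r[0]["mask"]; P=W[m];P=P[abs(P[:,2]-.07)<.006];print(r[0]["score"],P.mean(0),rect(P))
plan([(.482,-.4555,.048,-7)])
E
```

```text
0.85 [ 0.4813587  -0.45658907  0.07029263] ((482.4422912597656, -455.3472900390625), (55.99946594238281, 51.193870544433594), 83.24292755126953)
t 4.4167 tcp [ 0.4813 -0.454   0.1194] [-89.95   0.11  -7.13] grip 0.08691500965612788
2
[[1, 36, -1, -0.0, -0.1, -0.1], [1, 71, -1, -0.0, -0.1, -0.1]]
```

View pics/s1.png

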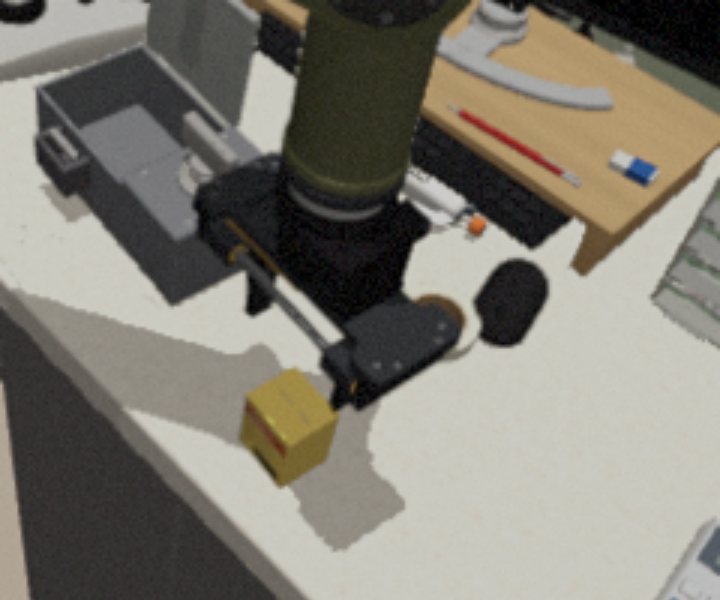

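Emit:
move_arm([
  [1, 36, -1, 0, 0, 0],
  [1, 71, -1, 0, 0, 0],
  [1, 71, -1, 0, 0, 0],
  [1, 71, -1, 0, 0, 0],
])

```text
time_s: 4.75
tool_pos: [0.4836, -0.4528, 0.0491]
tool_rot: [-89.9, 0.1, -6.9]
force: [1.1, -0.7, 1.3]
grip_width: 0.087
```

Emit:
move_arm([
  [0, 0, 0, 0, 0, 0],
  [0, 0, 0, 0, 0, 0],
  [0, 0, 0, 0, 0, 0],
  [0, 0, 0, 0, 0, 0],
  [0, 0, 0, 0, 0, 0],
  [0, 0, 0, 0, 0, 0],
], claw=40, newtons=12)

```text
time_s: 5.25
tool_pos: [0.4832, -0.4553, 0.0496]
tool_rot: [-90.0, -0.0, -7.1]
force: [-0.6, -0.4, 0.5]
grip_width: 0.0546
```

```bash
python3 -c "
from h import *
plan([(.482,-.4555,.048,-7)])"
```

```text
t 5.25 tcp [ 0.4832 -0.4553  0.0496] [-9.001e+01 -5.000e-02 -7.050e+00] grip 0.05461967901986071
1
[[-1, 2, 0, 0.0, -0.1, 0.0]]
```

```bash
python3 - <<'E'
from h import *
P=np.vstack([np.load("W_top.npy").reshape(-1,3),np.load("W_scene.npy").reshape(-1,3)]);P=P[~np.isnan(P[:,0])]
for x in np.arange(.5,.68,.02):
    Q=P[(abs(P[:,0]-x)<.01)&(P[:,1]>-.06)&(P[:,1]<.3)]
    print(round(x,2),[ (zl,round(float(np.percentile(q,0.5)),3)) if len(q:=Q[(Q[:,2]>zl)&(Q[:,2]<zl+.1)][:,1])>3 else (zl,None) for zl in(.1,.2,.3,.4,.5)])
plan([(.482,-.4555,.23,-7),(.55,-.25,.235,-7.9),(.585,-.1137,.235,-7.9)])
E
```

```text
0.5 [(0.1, 0.272), (0.2, None), (0.3, 0.099), (0.4, 0.098), (0.5, None)]
0.52 [(0.1, 0.295), (0.2, None), (0.3, 0.091), (0.4, 0.091), (0.5, None)]
0.54 [(0.1, 0.053), (0.2, None), (0.3, 0.087), (0.4, 0.095), (0.5, None)]
0.56 [(0.1, 0.046), (0.2, None), (0.3, 0.08), (0.4, 0.09), (0.5, None)]
0.58 [(0.1, 0.039), (0.2, None), (0.3, 0.077), (0.4, 0.095), (0.5, None)]
0.6 [(0.1, 0.032), (0.2, 0.094), (0.3, 0.072), (0.4, 0.091), (0.5, None)]
0.62 [(0.1, 0.023), (0.2, 0.074), (0.3, 0.047), (0.4, 0.072), (0.5, 0.076)]
0.64 [(0.1, 0.015), (0.2, 0.068), (0.3, -0.045), (0.4, -0.016), (0.5, -0.005)]
0.66 [(0.1, 0.007), (0.2, 0.064), (0.3, -0.059), (0.4, -0.041), (0.5, -0.005)]
0.68 [(0.1, -0.001), (0.2, 0.052), (0.3, 0.04), (0.4, 0.036), (0.5, 0.019)]
t 5.25 tcp [ 0.4832 -0.4553  0.0496] [-9.001e+01 -5.000e-02 -7.050e+00] grip 0.05461967901986071
15
[[0, -36, 0, 0.0, -0.0, 0.0], [0, -72, 0, 0.0, -0.0, 0.0], [-1, -108, 0, 0.0, -0.0, 0.0], [-1, -144, 0, 0.0, -0.0, 0.0], [-1, -180, 0, 0.0, -0.1, 0.0], [6, -181, 35, 0.0, 0.1, 0.0], [13, -182, 70, 0.0, 0.2, 0.0], [20, -183, 106, 0.0, 0.4, 0.0], [27, -184, 141, 0.0, 0.5, 0.0], [34, -185, 177, 0.0, 0.7, 0.0], [41, -185, 212, 0.0, 0.8, 0.0], [46, -185, 247, 0.0, 0.8, 0.0], [50, -185, 282, 0.0, 0.8, 0.0], [55, -185, 317, 0.0, 0.8, 0.0], [59, -185, 351, 0.0, 0.8, 0.0]]
```

Emit:
move_arm([
  [0, -20, 0, 0, 0, 0],
  [0, -60, 0, 0, 0, 0],
  [0, -100, 0, 0, 0, 0],
  [-1, -140, 0, 0, 0, 0],
  [-1, -180, 0, 0, 0, 0],
  [6, -181, 35, 0, 0, 0],
  [13, -182, 70, 0, 0.2, 0],
  [20, -183, 106, 0, 0.4, 0],
  [27, -184, 141, 0, 0.5, 0],
  [34, -185, 177, 0, 0.7, 0],
  [41, -185, 212, 0, 0.8, 0],
  [46, -185, 247, 0, 0.8, 0],
  [50, -185, 282, 0, 0.8, 0],
  [55, -185, 317, 0, 0.8, 0],
  [59, -185, 340, 0, 0.8, 0],
  [59, -185, 351, 0, 0.8, 0],
  [59, -185, 351, 0, 0.8, 0],
])

```text
time_s: 6.67
tool_pos: [0.5852, -0.1107, 0.2338]
tool_rot: [-90.0, 0.0, -7.6]
force: [-0.5, -0.2, 0.0]
grip_width: 0.04
```

```bash
python3 - <<'E'
from h import *
for c in ("scene","top"):
    p,d=read_camera(c);np.save(f"W2_{c}.npy",cloud(c,d))
    cv2.imwrite(f"pics/{c}2.png",cv2.resize(p[90:290,200:400,::-1],(600,600)))
plan([(.585,-.1137,.062,-7.9)])
E
```

```text
t 6.7667 tcp [ 0.584  -0.1159  0.2342] [-90.07   0.    -7.93] grip 0.04026367000393222
5
[[0, 34, 1, 0.1, -0.0, -0.0], [0, 69, 1, 0.1, -0.0, -0.0], [0, 103, 2, 0.1, -0.0, -0.0], [1, 138, 2, 0.1, -0.0, -0.0], [1, 172, 3, 0.1, -0.0, -0.0]]
```

View pics/scene2.png

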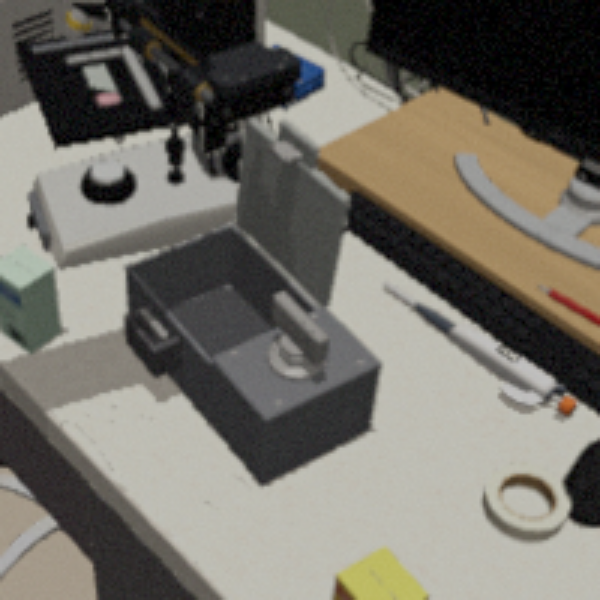

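View pics/top2.png

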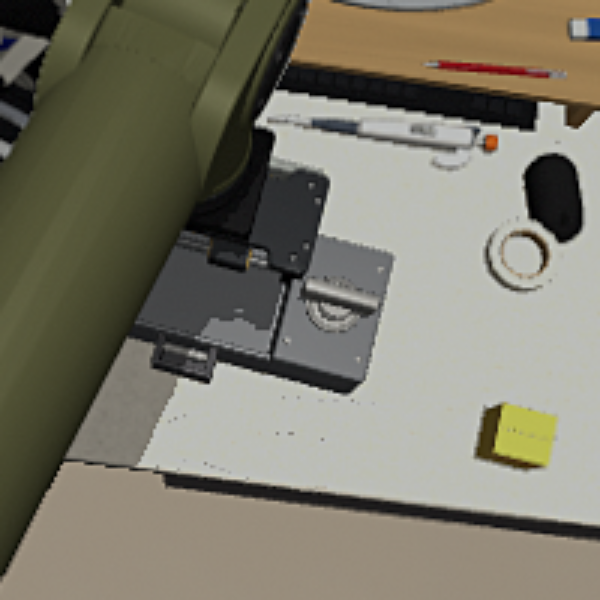

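```bash
python3 - <<'E'
from h import *
print(env.get_obs()["grip_width"])
for c in("top","scene"):
    p,d=read_camera(c);W=cloud(c,d)
    for n in("carton_mid",):
      for r in models.cut_out(n,c)[:1]:
        m=r["mask"]; ys,xs=np.nonzero(m);P0=W[m];P=P0[abs(P0[:,2]-.07)<.006];print(c,r["score"],xs.mean(),ys.mean(),P.mean(0),rect(P),np.percentile(P0[:,2],[2,98]))
    cv2.imwrite(f"pics/{c}3.png",cv2.resize(p[200:320,300:460,::-1],(800,600),interpolation=cv2.INTER_CUBIC))
E
```

```text
0.04026367000393222
top 0.64 371.68801652892563 235.38223140495867 [ 0.48338311 -0.4546341   0.06962793] ((483.3488464355469, -455.6591491699219), (57.95151138305664, 51.0295524597168), 82.27679443359375) [nan nan]
scene 0.77 325.40161104718067 291.5281933256617 [ 0.48131462 -0.45665873  0.07034281] ((482.6933898925781, -455.709716796875), (56.050331115722656, 51.701820373535156), 84.71591186523438) [nan nan]
```

View pics/scene3.png

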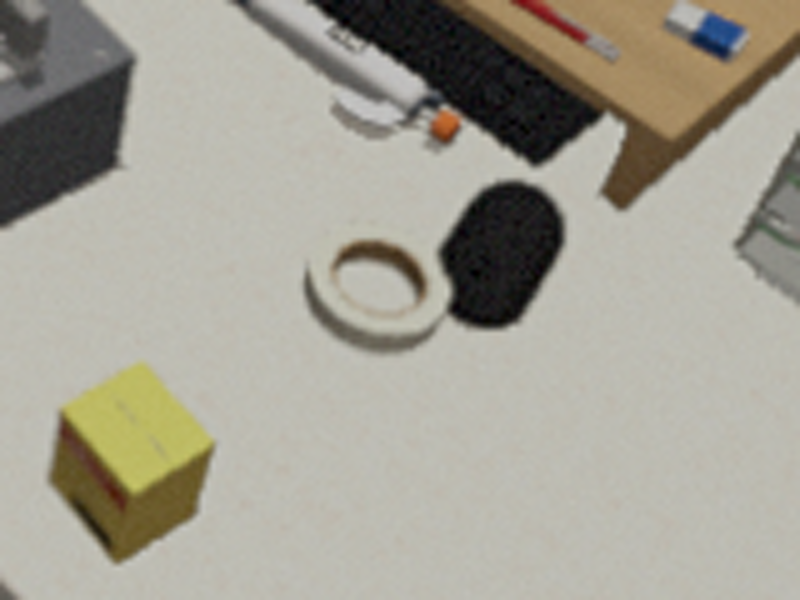

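The carton hasn't moved and is still standing at its start place. The fingers had only just reached it when the lift began. I'll go back and grip for longer and harder, and check before leaving.

```bash
python3 -c "
from h import *
plan([(.55,-.25,.235,-7),(.482,-.4555,.20,-7),(.482,-.4555,.048,-7)])"
```

```text
t 6.9667 tcp [ 0.584  -0.1167  0.2343] [-9.002e+01 -2.000e-02 -8.070e+00] grip 0.0398227853592658
14
[[-4, 0, -34, 0.0, -0.3, 0.0], [-7, 0, -68, 0.0, -0.5, 0.0], [-11, -1, -103, 0.0, -0.8, 0.0], [-15, -1, -137, 0.0, -1.1, 0.0], [-21, 5, -172, 0.0, -1.1, 0.0], [-28, 11, -208, 0.0, -1.1, 0.0], [-34, 17, -243, 0.0, -1.1, 0.0], [-41, 23, -279, 0.0, -1.1, 0.0], [-47, 29, -314, 0.0, -1.1, 0.0], [-53, 34, -350, 0.0, -1.1, 0.0], [-53, 72, -350, 0.0, -1.1, 0.0], [-53, 110, -350, 0.0, -1.1, 0.0], [-53, 148, -350, 0.0, -1.1, 0.0], [-53, 186, -350, 0.0, -1.1, 0.0]]
```

Emit:
move_arm([
  [-4, 0, -34, 0, -0.3, 0],
  [-7, 0, -68, 0, -0.5, 0],
  [-11, -1, -103, 0, -0.8, 0],
  [-15, -1, -137, 0, -1.1, 0],
  [-21, 5, -172, 0, -1.1, 0],
  [-28, 11, -208, 0, -1.1, 0],
  [-34, 17, -243, 0, -1.1, 0],
  [-41, 23, -279, 0, -1.1, 0],
  [-47, 29, -314, 0, -1.1, 0],
  [-53, 34, -350, 0, -1.1, 0],
  [-53, 72, -350, 0, -1.1, 0],
  [-53, 100, -350, 0, -1.1, 0],
  [-53, 110, -350, 0, -1.1, 0],
  [-53, 148, -350, 0, -1.1, 0],
  [-53, 180, -350, 0, -1.1, 0],
  [-53, 189, -350, 0, -1.1, 0],
  [-53, 189, -350, 0, -1.1, 0],
  [-53, 189, -350, 0, -1.1, 0],
], claw=87)

```text
time_s: 8.47
tool_pos: [0.4848, -0.4543, 0.0465]
tool_rot: [-90.1, -0.0, -6.7]
force: [0.4, -0.4, 0.3]
grip_width: 0.087
```

Emit:
move_arm([
  [0, 0, 0, 0, 0, 0],
  [0, 0, 0, 0, 0, 0],
  [0, 0, 0, 0, 0, 0],
  [0, 0, 0, 0, 0, 0],
  [0, 0, 0, 0, 0, 0],
  [0, 0, 0, 0, 0, 0],
  [0, 0, 0, 0, 0, 0],
  [0, 0, 0, 0, 0, 0],
  [0, 0, 0, 0, 0, 0],
  [0, 0, 0, 0, 0, 0],
], claw=20, newtons=20)

```text
time_s: 9.3
tool_pos: [0.4843, -0.4535, 0.045]
tool_rot: [-90.0, 0.0, -6.7]
force: [0.9, 0.2, -0.6]
grip_width: 0.0284
```

Emit:
move_arm([
  [0, -5, 0, 0, 0, 0],
  [0, -15, 0, 0, 0, 0],
  [0, -30, 0, 0, 0, 0],
  [0, -30, 0, 0, 0, 0],
])

```text
time_s: 9.63
tool_pos: [0.4857, -0.4557, 0.0792]
tool_rot: [-90.2, -0.3, -6.8]
force: [0.1, -1.1, 0.2]
grip_width: 0.0205
```

```bash
python3 - <<'E'
from h import *
for c in("top","scene"):
    p,d=read_camera(c);W=cloud(c,d)
    for r in models.cut_out("carton_mid",c)[:1]:
        m=r["mask"]; P0=W[m];print(c,r["score"],np.nanmedian(P0,axis=0),np.nanpercentile(P0[:,2],[2,50,98]))
    cv2.imwrite(f"pics/{c}4.png",cv2.resize(p[200:350,260:460,::-1],(800,600),interpolation=cv2.INTER_CUBIC))
plan([(.482,-.4555,.23,-7)])
E
```

```text
scene 0.75 [ 0.46948421 -0.46463322  0.06612044] [0.00861489 0.06612044 0.07314148]
t 9.8333 tcp [ 0.4844 -0.4533  0.0751] [-8.998e+01 -2.000e-02 -6.740e+00] grip 0.01986510173236261
4
[[-1, -39, -1, -0.0, 0.1, 0.0], [-1, -77, -1, -0.0, 0.1, 0.0], [-2, -116, -2, -0.0, 0.2, 0.0], [-2, -155, -2, -0.0, 0.3, 0.0]]
```

View pics/scene4.png

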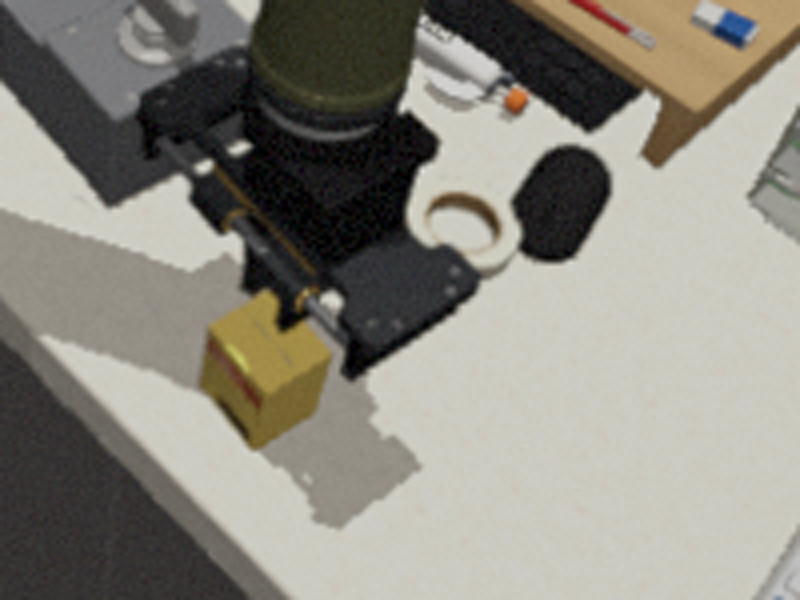

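```bash
python3 - <<'E'
from h import *
o,p0,R=tool();print(p0,o["tool_rot"])
c="scene"
p,d=read_camera(c);i=camera_info(c);K=np.array([[i["fx"],0,i["cx"]],[0,i["fy"],i["cy"]],[0,0,1]])
def pr(X):
    return cv2.projectPoints(np.array(X,float).reshape(-1,1,3),cv2.Rodrigues(np.array(i["R"]))[0],np.array(i["t"]),K,np.array(i["distortion"]))[0].reshape(-1,2)
img=cv2.resize(p[200:350,260:460,::-1],(800,600),interpolation=cv2.INTER_CUBIC)
for X,col in((p0,(0,0,255)),(p0+R[:,1]*.011,(255,0,0)),(p0-R[:,1]*.1,(0,255,0)),([.482,-.4555,.07],(255,0,255))):
    q=(pr(X)[0]-[260,200])*4;print(q);cv2.circle(img,tuple(int(v) for v in q),6,col,-1)
cv2.imwrite("pics/s5.png",img)
W=cloud(c,d);np.save("W5.npy",W)
v,u=200+np.array([322,300,345,365]) //4,260+np.array([290,255,300,350])//4
print(W[v,u])
E
```

```text
[ 0.48440305 -0.45332126  0.07509002] [-8.99811959e+01 -1.57523488e-02 -6.74236073e+00]
[267.15822956 330.71990255]
[264.87303299 340.81159273]
[289.94249082 229.43647712]
[265.97820511 340.17141767]
[[ 0.47471285 -0.47114019  0.11777192]
 [ 0.49678398 -0.43029753  0.06826251]
 [ 0.49491273 -0.47039729  0.07090788]
 [ 0.43677219 -0.53247065  0.1909605 ]]
```

View pics/s5.png

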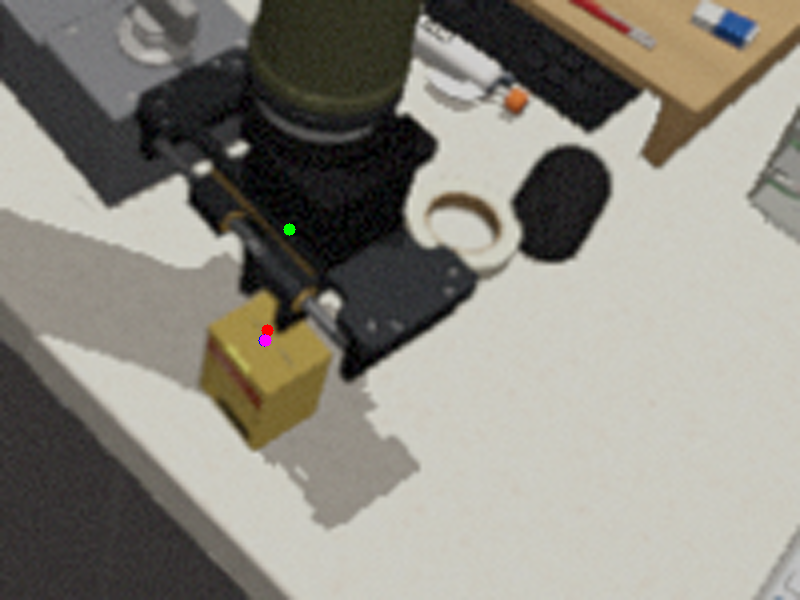

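```bash
python3 - <<'E'
from h import *
c="scene"
p,d=read_camera(c);W=cloud(c,d)
cv2.imwrite("pics/s6.png",cv2.resize(p[245:315,300:370,::-1],(600,600),interpolation=cv2.INTER_NEAREST))
np.set_printoptions(precision=3,suppress=True,linewidth=220)
for v in range(264,290,2):
    print(v,[ (u,)+tuple(np.round(W[v,u],3)) for u in range(318,342,4)])
c="top"
p,d=read_camera(c)
cv2.imwrite("pics/t6.png",cv2.resize(p[190:270,320:420,::-1],(750,600),interpolation=cv2.INTER_NEAREST))
E
```

```text
264 [(318, np.float64(0.551), np.float64(-0.371), np.float64(-0.001)), (322, np.float64(0.474), np.float64(-0.437), np.float64(0.142)), (326, np.float64(0.447), np.float64(-0.466), np.float64(0.198)), (330, np.float64(0.454), np.float64(-0.471), np.float64(0.198)), (334, np.float64(0.454), np.float64(-0.479), np.float64(0.207)), (338, np.float64(0.454), np.float64(-0.488), np.float64(0.216))]
266 [(318, np.float64(0.545), np.float64(-0.376), np.float64(0.0)), (322, np.float64(0.473), np.float64(-0.439), np.float64(0.137)), (326, np.float64(0.444), np.float64(-0.468), np.float64(0.197)), (330, np.float64(0.451), np.float64(-0.473), np.float64(0.196)), (334, np.float64(0.458), np.float64(-0.478), np.float64(0.195)), (338, np.float64(0.452), np.float64(-0.491), np.float64(0.214))]
268 [(318, np.float64(0.539), np.float64(-0.382), np.float64(0.003)), (322, np.float64(0.474), np.float64(-0.439), np.float64(0.129)), (326, np.float64(0.443), np.float64(-0.471), np.float64(0.194)), (330, np.float64(0.447), np.float64(-0.477), np.float64(0.197)), (334, np.float64(0.453), np.float64(-0.482), n
[... 3306 characters left out ...]
64(0.472), np.float64(-0.45), np.float64(0.069)), (326, np.float64(0.478), np.float64(-0.458), np.float64(0.073)), (330, np.float64(0.486), np.float64(-0.463), np.float64(0.071)), (334, np.float64(0.492), np.float64(-0.469), np.float64(0.073)), (338, np.float64(0.5), np.float64(-0.475), np.float64(0.072))]
288 [(318, np.float64(0.461), np.float64(-0.448), np.float64(0.07)), (322, np.float64(0.468), np.float64(-0.454), np.float64(0.069)), (326, np.float64(0.475), np.float64(-0.461), np.float64(0.071)), (330, np.float64(0.482), np.float64(-0.466), np.float64(0.07)), (334, np.float64(0.489), np.float64(-0.473), np.float64(0.072)), (338, np.float64(0.496), np.float64(-0.479), np.float64(0.072))]
```

View pics/s6.png

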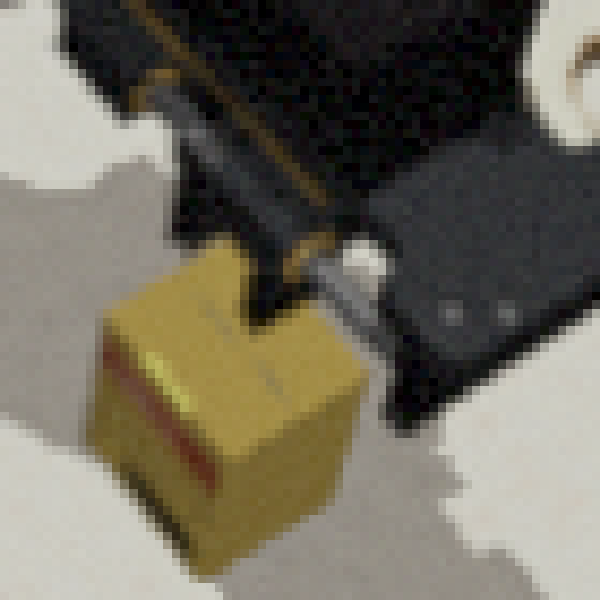

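View pics/t6.png

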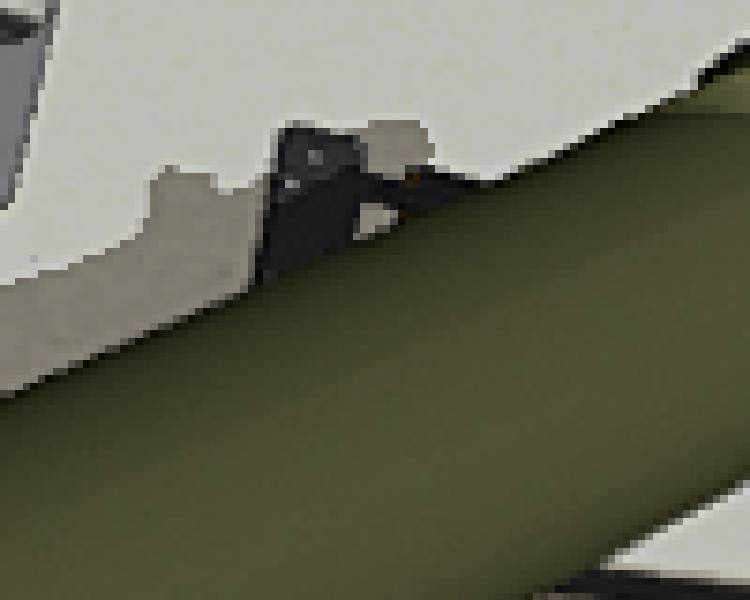

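The fingertips are at z ≈ 0.104 by depth, but the reported pose puts them at 0.064. So the hand really sits about 40 mm higher than reported, and both grips closed just above the carton. In x and y it agrees. I'll open, go 65 mm deeper while watching the force, and grip again.

Emit:
move_arm([
  [-2, 0, -2, 0, 0, 0],
  [-2, 0, -2, 0, 0, 0],
  [-2, 0, -2, 0, 0, 0],
  [-2, 0, -2, 0, 0, 0],
  [-2, 0, -2, 0, 0, 0],
  [-2, 0, -2, 0, 0, 0],
  [-2, 0, -2, 0, 0, 0],
  [-2, 0, -2, 0, 0, 0],
  [-2, 0, -2, 0, 0, 0],
  [-2, 0, -2, 0, 0, 0],
  [-2, 15, -2, 0, 0, 0],
  [-2, 30, -2, 0, 0, 0],
  [-2, 45, -2, 0, 0, 0],
  [-2, 55, -2, 0, 0, 0],
  [-2, 55, -2, 0, 0, 0],
], claw=87)

```text
time_s: 11.23
tool_pos: [0.4803, -0.4532, 0.0159]
tool_rot: [-89.8, 0.3, -6.8]
force: [-0.4, 1.1, -0.7]
grip_width: 0.0871
```

```bash
python3 - <<'E'
from h import *
c="scene"
p,d=read_camera(c)
cv2.imwrite("pics/s7.png",cv2.resize(p[225:325,280:380,::-1],(600,600),interpolation=cv2.INTER_CUBIC))
print(tool()[:2])
E
```

```text
({'time_s': 11.2833, 'qpos': array([  5.01655436,  35.73576383,  49.31504251,  93.31566773,
       -29.21661472,  64.9247284 , 145.05344523]), 'joint_velocities': array([-0.21717333, -1.38162656,  1.26861784, -1.88148022,  0.34850506,
        0.40476305, -0.20016449]), 'effort': array([ 4.08990355e-02, -4.73152435e+01,  1.41776115e+01, -2.45563048e+01,
        5.56763413e-02, -2.14030937e-02,  2.67149118e-02]), 'tool_pos': array([ 0.48087495, -0.45411221,  0.017619  ]), 'tool_rot': array([-89.88897328,   0.1995245 ,  -6.76343919]), 'force': array([ 0.30800031, -0.58153211,  0.61825812]), 'wrist_torque': array([-0.02160567, -0.00281217, -0.04033881]), 'grip_width': 0.08686663884610121}, array([ 0.48087495, -0.45411221,  0.017619  ]))
```

View pics/s7.png

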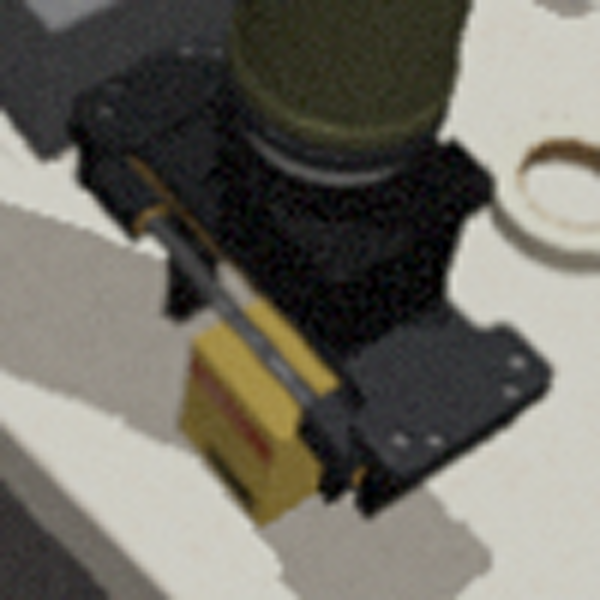

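The picture shows both fingers straddling the carton's top third now, at about (180,290) and (350,480). I'll close the gripper.

Emit:
move_arm([
  [0, 4, -1, 0, 0, 0],
  [0, 4, -1, 0, 0, 0],
  [0, 4, -1, 0, 0, 0],
  [0, 4, -1, 0, 0, 0],
  [0, 4, -1, 0, 0, 0],
  [0, 4, -1, 0, 0, 0],
  [0, 4, -1, 0, 0, 0],
  [0, 4, -1, 0, 0, 0],
  [0, 4, -1, 0, 0, 0],
], claw=30, newtons=15)

```text
time_s: 12.03
tool_pos: [0.4822, -0.4564, 0.0165]
tool_rot: [-90.0, -0.0, -6.7]
force: [-1.2, 0.4, 2.9]
grip_width: 0.0545
```

Emit:
move_arm([
  [0, -5, 0, 0, 0, 0],
  [0, -20, 0, 0, 0, 0],
  [0, -45, 0, 0, 0, 0],
  [0, -80, 0, 0, 0, 0],
  [0, -115, 0, 0, 0, 0],
  [0, -145, 0, 0, 0, 0],
  [0, -170, 0, 0, 0, 0],
  [0, -180, 0, 0, 0, 0],
])

```text
time_s: 12.7
tool_pos: [0.4828, -0.4582, 0.2015]
tool_rot: [-90.2, -0.3, -6.8]
force: [0.2, -0.8, -0.8]
grip_width: 0.0553
```

```bash
python3 - <<'E'
from h import *
c="scene"
p,d=read_camera(c);W=cloud(c,d)
cv2.imwrite("pics/s8.png",cv2.resize(p[165:315,250:400,::-1],(600,600),interpolation=cv2.INTER_CUBIC))
hsv=cv2.cvtColor(p,cv2.COLOR_RGB2HSV)
m=(hsv[...,0]>20)&(hsv[...,0]<34)&(hsv[...,1]>130)&(hsv[...,2]>60)
m[:, :250]=0;m[:150]=0
P=W[m];P=P[(np.hypot(P[:,0]-.48,P[:,1]+.455)<.08)];print(len(P),np.percentile(P,[2,50,98],axis=0))
plan([(.52,-.34,.2,-7.5),(.55,-.25,.2,-7.9),(.585,-.1137,.2,-7.9)])
E
```

```text
676 [[ 0.44889021 -0.48713947  0.19485154]
 [ 0.46353305 -0.46298105  0.24936489]
 [ 0.50361629 -0.42846661  0.31339111]]
t 12.75 tcp [ 0.483  -0.4583  0.2014] [-90.22  -0.35  -6.76] grip 0.054712864517650145
11
[[6, 0, 30, 0.2, 0.2, 0.3], [11, 1, 61, 0.2, 0.4, 0.3], [17, 1, 91, 0.2, 0.6, 0.3], [23, 1, 122, 0.2, 0.7, 0.3], [29, 1, 153, 0.2, 0.9, 0.3], [36, 1, 184, 0.2, 1.0, 0.3], [42, 1, 215, 0.2, 1.1, 0.3], [47, 1, 250, 0.2, 1.1, 0.3], [51, 1, 284, 0.2, 1.1, 0.3], [56, 1, 319, 0.2, 1.1, 0.3], [61, 0, 354, 0.2, 1.1, 0.3]]
```

View pics/s8.png

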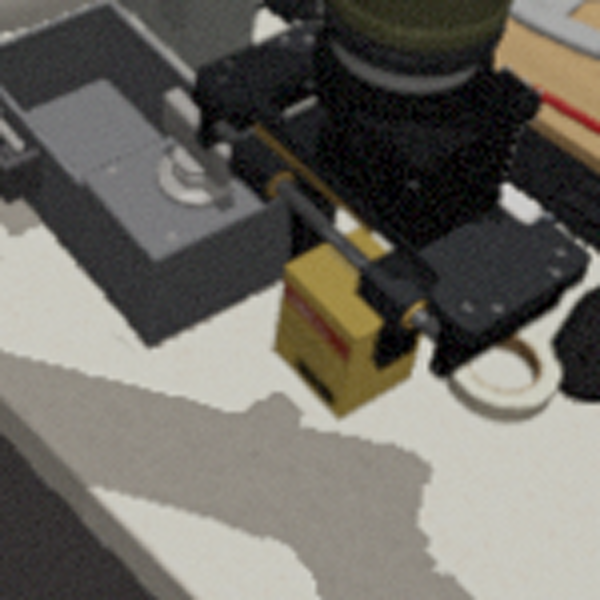

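Emit:
move_arm([
  [3, 0, 12, 0.2, 0.1, 0.3],
  [6, 0, 30, 0.2, 0.2, 0.3],
  [11, 1, 61, 0.2, 0.4, 0.3],
  [17, 1, 91, 0.2, 0.6, 0.3],
  [23, 1, 122, 0.2, 0.7, 0.3],
  [29, 1, 153, 0.2, 0.9, 0.3],
  [36, 1, 184, 0.2, 1, 0.3],
  [42, 1, 215, 0.2, 1.1, 0.3],
  [47, 1, 250, 0.2, 1.1, 0.3],
  [51, 1, 284, 0.2, 1.1, 0.3],
  [56, 1, 315, 0.2, 1.1, 0.3],
  [60, 1, 335, 0.2, 1.1, 0.3],
  [61, 1, 349, 0.2, 1.1, 0.3],
  [61, 1, 354, 0.2, 1.1, 0.3],
  [61, 1, 354, 0.2, 1.1, 0.3],
  [61, 1, 354, 0.2, 1.1, 0.3],
])

```text
time_s: 14.08
tool_pos: [0.5832, -0.1122, 0.1939]
tool_rot: [-89.9, 0.4, -7.9]
force: [0.9, -0.6, -1.0]
grip_width: 0.0551
```

```bash
python3 - <<'E'
from h import *
c="scene"
for c in("scene","top"):
    p,d=read_camera(c);W=cloud(c,d)
    cv2.imwrite(f"pics/{c}9.png",cv2.resize(p[80:280,200:400,::-1],(600,600),interpolation=cv2.INTER_CUBIC))
plan([(.585,-.1137,.024,-7.9)])
print(tool()[0]["qpos"])
E
```

```text
t 14.1833 tcp [ 0.5833 -0.1136  0.1946] [-89.84   0.35  -7.99] grip 0.05500920049861661
5
[[1, 34, 0, -0.2, -0.0, -0.3], [1, 68, 0, -0.2, -0.0, -0.3], [2, 102, 0, -0.2, -0.1, -0.3], [2, 137, 0, -0.2, -0.1, -0.3], [3, 171, 0, -0.2, -0.1, -0.3]]
[-35.44917118  16.36710255  53.34145967  92.64046568 -13.46082993
  78.11736221 101.66347624]
```

View pics/scene9.png

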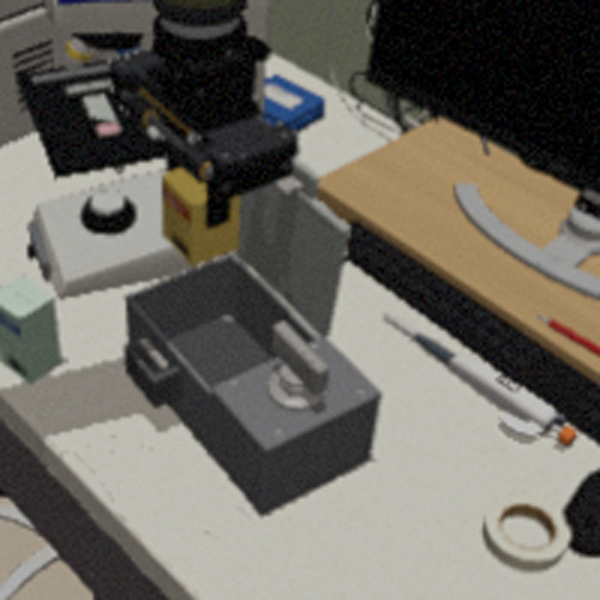

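View pics/top9.png

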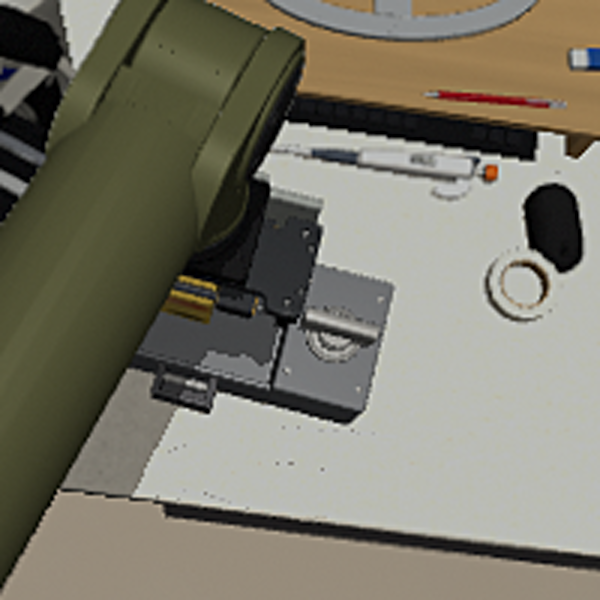

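Emit:
move_arm([
  [1, 30, 0, 0, 0, 0],
  [1, 60, 0, 0, 0, 0],
  [1, 90, 0, 0, 0, 0],
  [2, 115, 0, 0, 0, 0],
  [2, 135, 0, 0, 0, 0],
  [2, 150, 0, 0, 0, 0],
  [2, 158, 0, 0, 0, 0],
  [2, 158, 0, 0, 0, 0],
])

```text
time_s: 14.85
tool_pos: [0.5836, -0.1126, 0.0353]
tool_rot: [-89.8, 0.5, -8.0]
force: [-0.5, 0.5, -0.4]
grip_width: 0.0549
```

Emit:
move_arm([
  [0, 3, 0, 0, 0, 0],
  [0, 6, 0, 0, 0, 0],
  [0, 9, 0, 0, 0, 0],
  [0, 11, 0, 0, 0, 0],
  [0, 12, 0, 0, 0, 0],
  [0, 12, 0, 0, 0, 0],
])

```text
time_s: 15.35
tool_pos: [0.5854, -0.1113, 0.0251]
tool_rot: [-89.8, 0.3, -7.8]
force: [0.0, -0.9, -0.8]
grip_width: 0.0549
```

```bash
python3 - <<'E'
from h import *
for c in("scene",):
    p,d=read_camera(c);W=cloud(c,d)
    cv2.imwrite(f"pics/{c}10.png",cv2.resize(p[80:230,200:350,::-1],(600,600),interpolation=cv2.INTER_CUBIC))
plan([(.585,-.1137,.024,-7.9)])
E
```

```text
t 15.4 tcp [ 0.5855 -0.1113  0.0252] [-89.79   0.29  -7.84] grip 0.055143621390965326
1
[[0, 1, -2, -0.2, 0.1, -0.3]]
```

View pics/scene10.png

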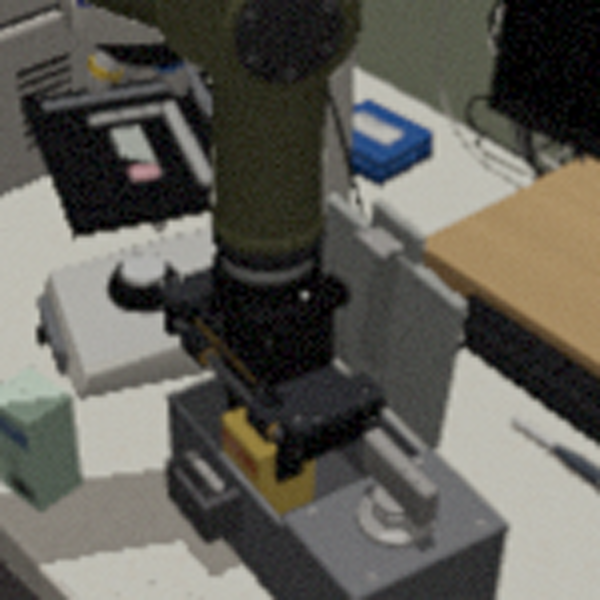

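Emit:
move_arm([
  [0, 1, 0, 0, 0, 0],
  [0, 2, 0, 0, 0, 0],
  [0, 3, 0, 0, 0, 0],
  [0, 3, 0, 0, 0, 0],
])

```text
time_s: 15.73
tool_pos: [0.5857, -0.1113, 0.0244]
tool_rot: [-89.7, 0.3, -7.8]
force: [-6.0, 1.9, 14.4]
grip_width: 0.0548
```

Emit:
move_arm([
  [0, 1, 0, 0, 0, 0],
  [0, 2, 0, 0, 0, 0],
  [0, 3, 0, 0, 0, 0],
  [0, 3, 0, 0, 0, 0],
])

```text
time_s: 16.07
tool_pos: [0.5866, -0.1113, 0.0226]
tool_rot: [-89.7, 0.2, -7.9]
force: [-6.2, 3.0, 19.6]
grip_width: 0.0548
```

Floor contact came at about z = 0.0245, as predicted. I'll back off the press and release.

Emit:
move_arm([
  [0, -3, 0, 0, 0, 0],
  [0, -5, 0, 0, 0, 0],
  [0, -5, 0, 0, 0, 0],
])

```text
time_s: 16.32
tool_pos: [0.5857, -0.1115, 0.0244]
tool_rot: [-89.8, 0.3, -7.8]
force: [-0.2, -0.3, -1.5]
grip_width: 0.0555
```

Emit:
move_arm([
  [0, 0, 0, 0, 0, 0],
  [0, 0, 0, 0, 0, 0],
  [0, 0, 0, 0, 0, 0],
  [0, 0, 0, 0, 0, 0],
  [0, 0, 0, 0, 0, 0],
], claw=70)

```text
time_s: 16.73
tool_pos: [0.5853, -0.1115, 0.0239]
tool_rot: [-89.8, 0.3, -7.9]
force: [-0.2, 0.2, 1.0]
grip_width: 0.0691
```

Emit:
move_arm([
  [0, -10, 0, 0, 0, 0],
  [0, -30, 0, 0, 0, 0],
  [0, -70, 0, 0, 0, 0],
  [0, -110, 0, 0, 0, 0],
  [0, -150, 0, 0, 0, 0],
  [-30, -175, 0, 0, 0, 0],
  [-70, -180, 0, 0, 0, 0],
  [-110, -180, 0, 0, 0, 0],
  [-130, -180, 0, 0, 0, 0],
  [-130, -180, 0, 0, 0, 0],
])

```text
time_s: 17.57
tool_pos: [0.4542, -0.0939, 0.2054]
tool_rot: [-89.4, 0.3, -7.8]
force: [0.8, 0.0, -0.3]
grip_width: 0.0698
```

```bash
python3 - <<'E'
from h import *
cs=np.array([.5913,-.1757]);a=np.radians(-7.9);R2=np.array([[np.cos(a),-np.sin(a)],[np.sin(a),np.cos(a)]])
for c in("scene","top"):
    p,d=read_camera(c);W=cloud(c,d);np.save(f"W11_{c}.npy",W)
    cv2.imwrite(f"pics/{c}11.png",cv2.resize(p[80:280,180:380,::-1],(600,600),interpolation=cv2.INTER_CUBIC))
    hsv=cv2.cvtColor(p,cv2.COLOR_RGB2HSV)
    m=(hsv[...,0]>20)&(hsv[...,0]<34)&(hsv[...,1]>120)&(hsv[...,2]>40)
    P=W[m];q=(P[:,:2]-cs)@R2;k=(abs(q[:,0])<.062)&(q[:,1]>-.04)&(q[:,1]<.122);P=P[k];q=q[k];t=abs(P[:,2]-np.nanpercentile(P[:,2],90))<.006
    print(c,len(P),np.percentile(P[:,2],[2,50,98]),"comp xy mean",q[t].mean(0)-[0,.0425],rect(np.c_[q[t],q[t,:1]]))
print(tool()[:2])
E
```

```text
return np.nanmean(a, axis, out=out, keepdims=keepdims)
Traceback (most recent call last):
IndexError: index -1 is out of bounds for axis 0 with size 0
```

View pics/scene11.png

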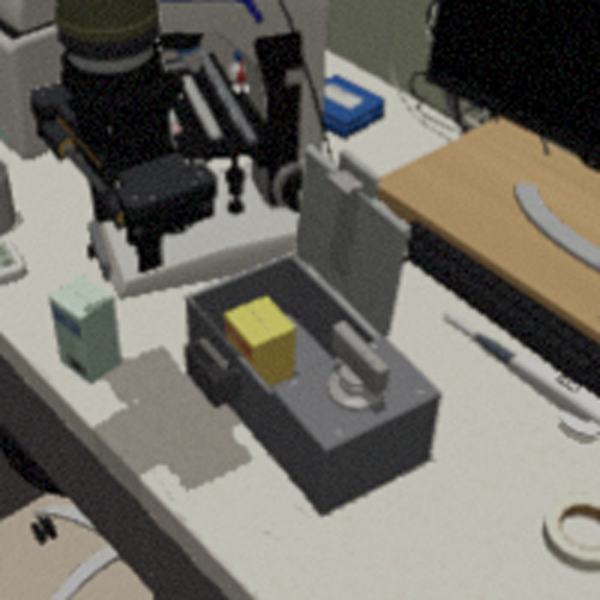

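View pics/top11.png

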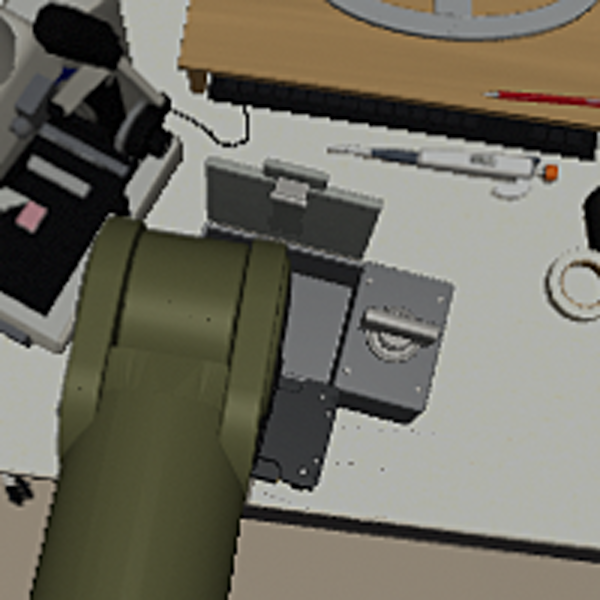

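The carton stands upright and released at compartment (-0.016, +0.018). Before planning the lid, I'll check the lid angle and how much free space there is behind it.

```bash
python3 - <<'E'
from h import *
cs=np.array([.5913,-.1757]);a=np.radians(-7.9);R2=np.array([[np.cos(a),-np.sin(a)],[np.sin(a),np.cos(a)]])
Ps=[]
for c in("scene","top"):
    for f in(f"W_{c}.npy",):
        W=np.load(f).reshape(-1,3);Ps.append(W[~np.isnan(W[:,0])])
for nm,P in zip(("scene","top"),Ps):
    q=(P[:,:2]-cs)@R2; C=np.c_[q,P[:,2]]
    # lid inner face
    L=C[(C[:,0]>.04)&(C[:,0]<.1)&(C[:,1]>-.03)&(C[:,1]<.12)&(C[:,2]>.11)&(C[:,2]<.25)]
    for z in(.12,.14,.16,.18,.20,.215,.235,.245): 
        l=L[abs(L[:,2]-z)<.008]; print(nm,z,len(l),np.round(np.percentile(l[:,0],[10,50,90]),3) if len(l) else "", np.round(np.percentile(l[:,1],[1,99]),3) if len(l) else "")
    print("obstacles, case frame: rows y, cols x")
    for y in np.arange(.2,-.13,-.03):
        print(round(y,2),[(int(100*t.max()) if len(t:=C[(abs(C[:,0]-x)<.015)&(abs(C[:,1]-y)<.015)][:,2]) else None) for x in np.arange(.0,.33,.03)])
E
```

```text
scene 0.12 139 [0.066 0.067 0.068] [-0.028  0.118]
scene 0.14 153 [0.067 0.069 0.069] [-0.028  0.118]
scene 0.16 157 [0.068 0.07  0.071] [-0.028  0.117]
scene 0.18 160 [0.07  0.072 0.073] [-0.027  0.118]
scene 0.2 165 [0.072 0.073 0.074] [-0.029  0.117]
scene 0.215 178 [0.073 0.075 0.08 ] [-0.029  0.117]
scene 0.235 123 [0.059 0.077 0.079] [0.016 0.071]
scene 0.245 62 [0.078 0.08  0.083] [0.017 0.072]
obstacles, case frame: rows y, cols x
0.2 [39, 51, 19, 55, 12, 30, None, None, 34, 33, 48, 50]
0.17 [None, 51, 50, 55, 50, 45, 42, 39, 36, 8, 41, 50]
0.14 [None, 42, 42, 21, 20, None, None, None, 8, 8, 27, 50]
0.11 [9, 9, 35, 29, 20, None, None, 0, 8, 8, 20, 50]
0.08 [1, 1, 22, 24, 0, None, 0, 0, 8, 8, 8, 50]
0.05 [1, 1, 23, 24, 0, 0, 0, 0, 8, 8, 8, 49]
0.02 [1, 1, 23, 24, 0, 0, 0, 1, 8, 8, 9, 40]
-0.01 [None, None, 22, 22, 0, 0, 0, 1, 8, 8, 9, 25]
-0.04 [15, 10, 22, 22, 0, 0, 0, 2, 8, 8, 8, 9]
-0.07 [15, 10, 10, None, 0, 0, 0, 2, 8, 8, 8, 9]
-0.1 [15, 10, 10, 0, 0, 0, 0, 2, 7, 8, 8, 9]
-0.13 [15, 10, 10, 0, 0, 0, 0, 3, 3, 9, 8, 9]
top 0.12 106 [0.066 0.067 0.068] [-0.029  0.118]
top 0.
[... 257 characters left out ...]
59 0.077 0.082] [0.019 0.071]
top 0.245 73 [0.078 0.08  0.084] [0.019 0.071]
obstacles, case frame: rows y, cols x
0.2 [39, 51, 60, 59, 11, 11, 0, 8, 34, 33, 41, 41]
0.17 [0, 51, 50, 56, 50, 45, 43, 39, 37, 8, 36, 41]
0.14 [8, 42, 42, 0, 14, 11, 0, 1, 8, 8, 28, 41]
0.11 [9, 9, 35, 29, 19, 9, 4, 1, 8, 8, 8, 41]
0.08 [1, 1, 21, 24, None, None, 0, 0, 8, 8, 8, 42]
0.05 [1, 1, 23, 24, None, None, 0, 0, 8, 8, 8, 42]
0.02 [1, 1, 23, 24, None, None, 0, 1, 8, 8, 8, 35]
-0.01 [1, 1, 22, 22, None, None, 0, 1, 8, 8, 8, 20]
-0.04 [15, 10, 21, 22, 0, 0, 0, 1, 8, 8, 8, 9]
-0.07 [15, 11, 10, 0, 0, 0, 0, 2, 8, 8, 8, 9]
-0.1 [15, 10, 10, 0, 0, 0, 0, 2, 2, 8, 8, 9]
-0.13 [10, 10, 10, 0, 0, 0, 0, 3, 3, 8, 8, 9]
```

```bash
cat >> h.py <<'E'
CS=np.array([.5913,-.1757]);CA=np.radians(-7.9);R2=np.array([[np.cos(CA),-np.sin(CA)],[np.sin(CA),np.cos(CA)]])
ZOFF=.028   # real tip z = reported z + ZOFF
def cw(x,y,tipz,yaw=-7.9):
    w=CS+R2@[x,y]; return (w[0],w[1],tipz-ZOFF,yaw)
def case_now():
    o,p,R=tool(); q=(p[:2]-CS)@R2; return np.r_[q,p[2]+ZOFF]
E
python3 -c "
from h import *
print(case_now())
plan([cw(-.05,-.015,.30),cw(.107,-.015,.30),cw(.107,-.015,.19)])
print(tool()[0]['qpos'])"
```

```text
[-0.1435697   0.06244256  0.23365317]
t 17.6667 tcp [ 0.4577 -0.0941  0.2057] [-89.59   0.17  -7.82] grip 0.06970201615889396
11
[[23, -17, -19, -0.4, 0.0, -0.2], [47, -34, -39, -0.4, 0.0, -0.2], [70, -50, -58, -0.4, 0.1, -0.2], [93, -67, -77, -0.4, 0.1, -0.2], [133, -67, -77, -0.4, 0.1, -0.2], [172, -67, -77, -0.4, 0.1, -0.2], [211, -68, -77, -0.4, 0.1, -0.2], [250, -68, -77, -0.4, 0.1, -0.2], [250, -31, -78, -0.4, 0.1, -0.2], [250, 6, -78, -0.4, 0.1, -0.2], [251, 42, -78, -0.4, 0.1, -0.2]]
[-47.48069745  -9.86037723  51.43892797 108.23194665   7.43026617
  78.18423313  84.17775648]
```

Emit:
move_arm([
  [23, -17, -19, -0.4, 0, -0.2],
  [47, -34, -39, -0.4, 0, -0.2],
  [70, -50, -58, -0.4, 0, -0.2],
  [93, -67, -77, -0.4, 0.1, -0.2],
  [133, -67, -77, -0.4, 0.1, -0.2],
  [172, -67, -77, -0.4, 0.1, -0.2],
  [211, -68, -77, -0.4, 0.1, -0.2],
  [240, -68, -77, -0.4, 0.1, -0.2],
  [250, -68, -77, -0.4, 0.1, -0.2],
  [250, -68, -78, -0.4, 0.1, -0.2],
  [250, -68, -78, -0.4, 0.1, -0.2],
], claw=0, newtons=30)

```text
time_s: 18.58
tool_pos: [0.6952, -0.2073, 0.2689]
tool_rot: [-90.4, 0.3, -8.0]
force: [-0.7, -0.8, -0.5]
grip_width: 0.0054
```

```bash
python3 - <<'E'
from h import *
print(case_now(),tool()[0]["qpos"],tool()[0]["grip_width"])
for c in("scene",):
    p,d=read_camera(c);W=cloud(c,d)
    cv2.imwrite(f"pics/{c}12.png",cv2.resize(p[40:240,200:400,::-1],(600,600),interpolation=cv2.INTER_CUBIC))
plan([cw(.107,-.015,.188)])
E
```

```text
[ 0.10724807 -0.01700312  0.2969375 ] [-17.77463276  35.69632811  56.61237388  64.39233169 -28.74403568
  93.62523774 113.26673872] 0.005397587849895474
t 18.6333 tcp [ 0.6945 -0.2072  0.27  ] [-90.33   0.21  -8.  ] grip 0.0031607102139498797
3
[[0, 37, 1, 0.3, -0.0, -0.2], [1, 73, 2, 0.3, -0.1, -0.2], [1, 110, 3, 0.3, -0.1, -0.2]]
```

View pics/scene12.png

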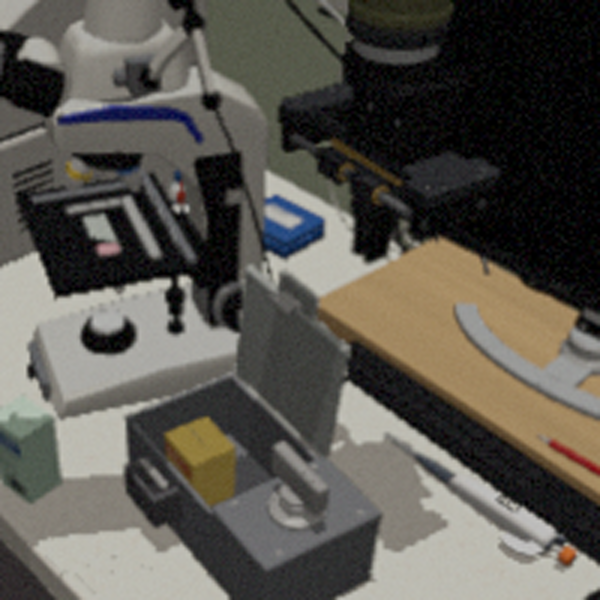

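The gripper is clear of the lid and behind it. The closed fingers are at about (375,235). I'll descend.

Emit:
move_arm([
  [0, 37, 1, 0, 0, 0],
  [1, 73, 2, 0, 0, 0],
  [1, 100, 3, 0, 0, 0],
  [1, 110, 3, 0, 0, 0],
  [1, 110, 3, 0, 0, 0],
])

```text
time_s: 19.05
tool_pos: [0.6942, -0.2022, 0.1589]
tool_rot: [-90.1, 0.3, -7.9]
force: [-0.2, -0.1, 0.1]
grip_width: 0.0002
```

```bash
python3 - <<'E'
from h import *
print(case_now())
c="scene"
p,d=read_camera(c);W=cloud(c,d)
cv2.imwrite(f"pics/{c}13.png",cv2.resize(p[60:210,230:380,::-1],(600,600),interpolation=cv2.INTER_CUBIC))
w=[cw(.0965,-.015,.19)]
r=.10
for th in np.linspace(1.55,.27,17):
    cx=.065-r*np.cos(th)+.010*np.sin(th); cz=.09+r*np.sin(th)+.01*np.cos(th)
    w.append(cw(cx+.0095-.002*np.sin(th),-.015,cz-.002*np.cos(th)))
plan(w,step=30)
E
```

```text
[ 0.10552177 -0.01213218  0.18686   ]
t 19.1 tcp [ 0.6953 -0.2032  0.1614] [-90.18   0.14  -7.94] grip 0.0001273757490392249
18
[[-10, -1, -2, 0.2, -0.0, -0.1], [-26, -1, -2, 0.2, -0.0, -0.1], [-34, -1, -2, 0.2, -0.0, -0.1], [-42, 0, -2, 0.2, -0.0, -0.1], [-50, 1, -2, 0.2, -0.0, -0.1], [-58, 3, -2, 0.2, -0.0, -0.1], [-66, 5, -2, 0.2, -0.0, -0.1], [-73, 8, -2, 0.2, -0.0, -0.1], [-80, 12, -2, 0.2, -0.0, -0.1], [-87, 16, -2, 0.2, -0.0, -0.1], [-94, 20, -2, 0.2, -0.0, -0.1], [-100, 26, -2, 0.2, -0.0, -0.1], [-106, 31, -2, 0.2, -0.0, -0.1], [-111, 37, -2, 0.2, -0.0, -0.1], [-116, 44, -2, 0.2, -0.0, -0.1], [-120, 51, -2, 0.2, -0.0, -0.1], [-123, 58, -2, 0.2, -0.0, -0.1], [-126, 65, -2, 0.2, -0.0, -0.1]]
```

View pics/scene13.png

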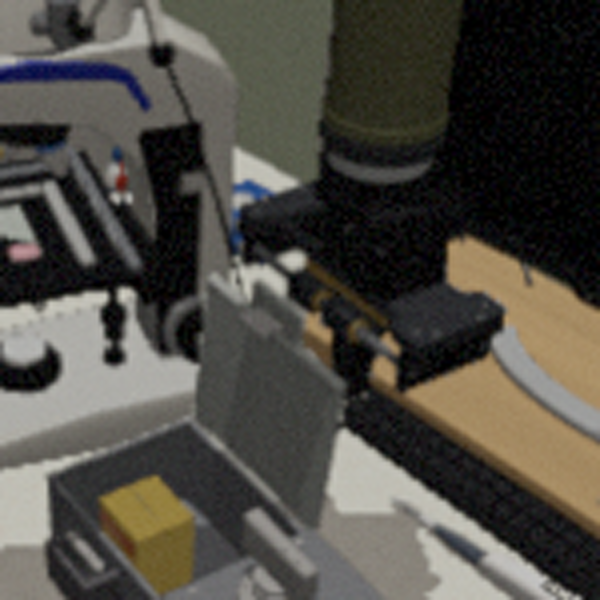

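Emit:
move_arm([
  [-10, -1, -2, 0, 0, 0],
  [-18, -1, -2, 0, 0, 0],
  [-26, -1, -2, 0, 0, 0],
  [-34, -1, -2, 0, 0, 0],
  [-42, 0, -2, 0, 0, 0],
  [-50, 1, -2, 0, 0, 0],
  [-58, 3, -2, 0, 0, 0],
  [-66, 5, -2, 0, 0, 0],
])

```text
time_s: 19.77
tool_pos: [0.6294, -0.1965, 0.1564]
tool_rot: [-90.2, 0.1, -8.0]
force: [1.0, -0.5, -0.3]
grip_width: 0.0005
```

```bash
python3 - <<'E'
from h import *
print(case_now(), tool()[0]["force"])
c="scene"
p,d=read_camera(c);W=cloud(c,d)
cv2.imwrite(f"pics/{c}14.png",cv2.resize(p[60:210,230:380,::-1],(600,600),interpolation=cv2.INTER_CUBIC))
E
```

```text
[ 0.0405842  -0.01541601  0.1843569 ] [ 1.00584582 -0.52059609 -0.30436667]
```

View pics/scene14.png

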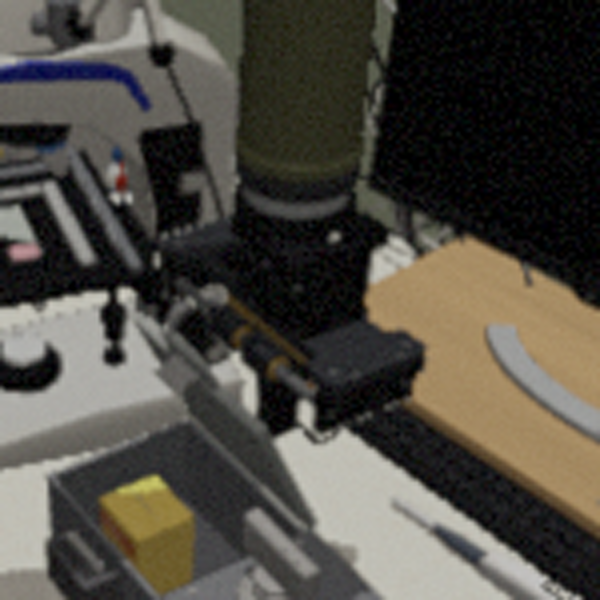

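Emit:
move_arm([
  [-7, 3, 0, 0, 0, 0],
  [-14, 7, 0, 0, 0, 0],
  [-21, 11, 0, 0, 0, 0],
  [-28, 15, 0, 0, 0, 0],
  [-34, 21, 0, 0, 0, 0],
  [-40, 26, 0, 0, 0, 0],
  [-45, 32, 0, 0, 0, 0],
  [-50, 39, 0, 0, 0, 0],
  [-54, 46, 0, 0, 0, 0],
  [-57, 53, 0, 0, 0, 0],
  [-60, 60, 0, 0, 0, 0],
  [-60, 60, 0, 0, 0, 0],
])

```text
time_s: 20.82
tool_pos: [0.569, -0.1879, 0.0945]
tool_rot: [-90.2, 0.3, -8.0]
force: [0.2, -0.7, -0.5]
grip_width: 0.0005
```

```bash
python3 - <<'E'
from h import *
print(case_now(), tool()[0]["force"])
c="scene"
p,d=read_camera(c);W=cloud(c,d)
cv2.imwrite(f"pics/{c}15.png",cv2.resize(p[60:240,200:380,::-1],(600,600),interpolation=cv2.INTER_CUBIC))
plan([cw(-.025,-.015,.165),cw(-.076,.045,.165),cw(-.076,.045,.135)])
E
```

```text
[-0.02041451 -0.01518408  0.12247226] [ 0.21307806 -0.66145381 -0.48008612]
t 20.8667 tcp [ 0.5698 -0.1882  0.0953] [-90.19   0.2   -7.96] grip 0.0006101034299779616
5
[[-3, -21, 0, 0.2, -0.0, -0.2], [-6, -42, 0, 0.2, -0.1, -0.2], [-31, -42, 30, 0.2, -0.1, -0.2], [-57, -42, 60, 0.2, -0.1, -0.2], [-57, -12, 60, 0.2, -0.1, -0.2]]
```

View pics/scene15.png

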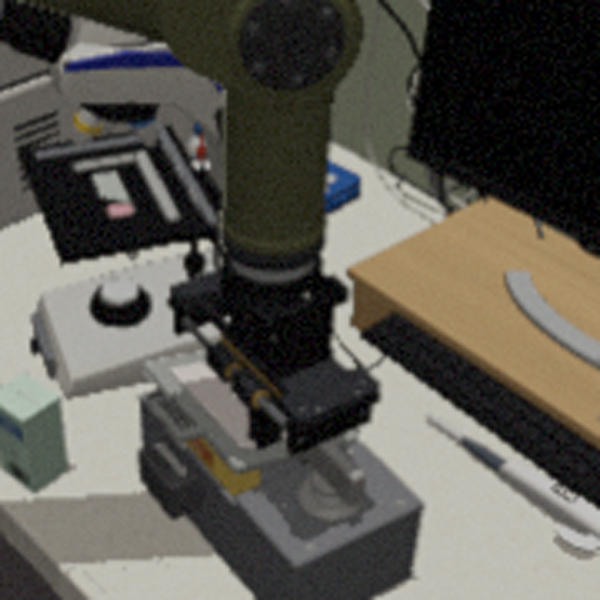

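The lid is now nearly down, leaning at about 15°. I'll lift, move over the tab, and press.

Emit:
move_arm([
  [-3, -21, 0, 0, 0, 0],
  [-6, -42, 0, 0, 0, 0],
  [-31, -42, 30, 0, 0, 0],
  [-50, -42, 53, 0, 0, 0],
  [-57, -42, 60, 0, 0, 0],
  [-57, -30, 60, 0, 0, 0],
  [-57, -15, 60, 0, 0, 0],
  [-57, -3, 60, 0, 0, 0],
  [-57, 3, 60, 0, 0, 0],
  [-57, 9, 60, 0, 0, 0],
  [-57, 13, 60, 0, 0, 0],
  [-57, 13, 60, 0, 0, 0],
])

```text
time_s: 21.87
tool_pos: [0.5222, -0.1223, 0.0836]
tool_rot: [-90.2, 0.2, -8.0]
force: [-2.7, 0.2, 4.9]
grip_width: 0.001
```

```bash
python3 - <<'E'
from h import *
print(case_now(), tool()[0]["force"])
c="scene"
p,d=read_camera(c);W=cloud(c,d)
cv2.imwrite(f"pics/{c}16.png",cv2.resize(p[60:240,200:380,::-1],(600,600),interpolation=cv2.INTER_CUBIC))
C=np.dstack([(W[...,:2]-CS)@R2,W[...,2]]).reshape(-1,3)
for x in(-.03,0,.03,.05): 
    l=C[(abs(C[:,0]-x)<.006)&(C[:,1]>-.025)&(C[:,1]<.0)&(C[:,2]>.07)&(C[:,2]<.15)];print(x,len(l),np.median(l[:,2]) if len(l) else 0)
E
```

```text
[-0.07573887  0.04342187  0.11158347] [-2.72538298  0.20438285  4.91242759]
-0.03 26 0.10996388933314102
0 22 0.10788324776835743
0.03 4 0.1054960542783108
0.05 20 0.10319825979981048
```

View pics/scene16.png

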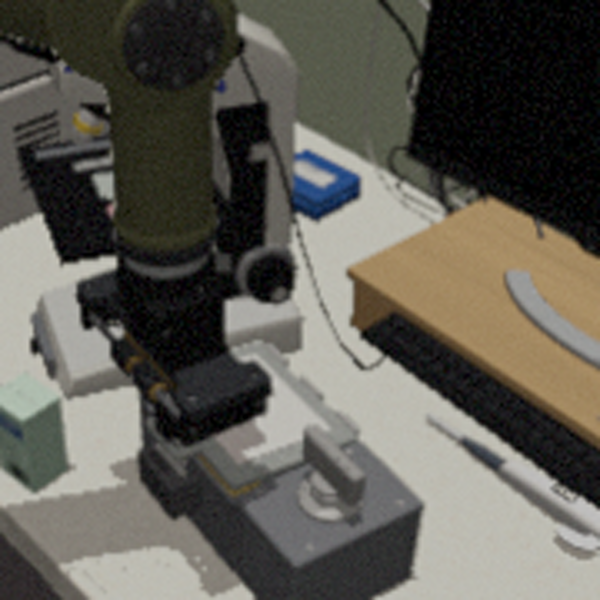

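Emit:
move_arm([
  [0, 2, 0, 0, 0, 0],
  [0, 4, 0, 0, 0, 0],
  [0, 6, 0, 0, 0, 0],
  [0, 8, 0, 0, 0, 0],
  [0, 9, 0, 0, 0, 0],
  [0, 10, 0, 0, 0, 0],
])

```text
time_s: 22.42
tool_pos: [0.5229, -0.1218, 0.0732]
tool_rot: [-90.2, 0.0, -8.0]
force: [0.2, -0.1, -0.5]
grip_width: 0.0003
```

Emit:
move_arm([
  [0, 2, 0, 0, 0, 0],
  [0, 4, 0, 0, 0, 0],
  [0, 5, 0, 0, 0, 0],
  [0, 5, 0, 0, 0, 0],
])

```text
time_s: 22.75
tool_pos: [0.5231, -0.1216, 0.0714]
tool_rot: [-90.1, 0.1, -8.0]
force: [-10.6, 2.9, 28.8]
grip_width: 0.0006
```

```bash
cat > lid.py <<'E'
from h import *
def lid(tag):
  for c in("scene","top"):
    p,d=read_camera(c);W=cloud(c,d)
    cv2.imwrite(f"pics/{c}{tag}.png",cv2.resize(p[80:260,190:370,::-1],(600,600),interpolation=cv2.INTER_CUBIC))
    C=np.dstack([(W[...,:2]-CS)@R2,W[...,2]]).reshape(-1,3)
    l=C[(abs(C[:,0])<.06)&(C[:,1]>-.03)&(C[:,1]<.12)&(C[:,2]>.085)&(C[:,2]<.13)]
    if len(l)>30:
        for _ in range(3):
            s=np.polyfit(l[:,0],l[:,2],1); l=l[abs(l[:,2]-np.polyval(s,l[:,0]))<.004]
        print(c,len(l),"slope",-s[0],"z at x=0",s[1])
E
python3 -c "
from lid import *
print(case_now(),tool()[0]['force']);lid(17)"
```

```text
[-0.07497853  0.04417049  0.09944199] [-10.60433063   2.94462044  28.82803385]
scene 688 slope -0.004698175895789767 z at x=0 0.10231980499814285
top 187 slope 0.0064504427248458715 z at x=0 0.10041111219911493
```

View pics/scene17.png

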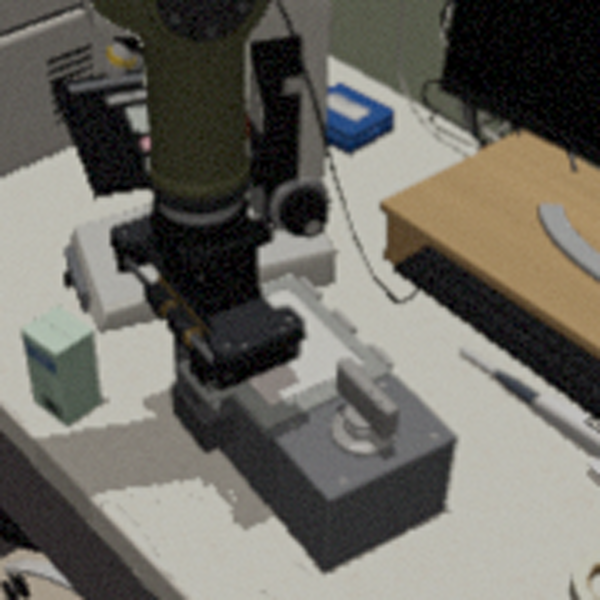

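The lid is flat: the slope reads about 0, its top is at 0.100 m, and 29 N of press hit the hard stop. Now the plug.

```bash
python3 - <<'E'
from h import *
print(tool()[0]["qpos"])
u=cw(-.075,.044,.15); v=cw(-.06,0,.195)
plan([u,v,(.5795,-.2555,.167,-98)],step=38)
E
```

```text
[-44.09801811  17.83833997  62.90052668 109.30601371 -17.61202658
  63.56893986 107.7450789 ]
t 22.85 tcp [ 0.5231 -0.1216  0.0715] [-90.09   0.11  -7.97] grip 0.00045053915033562716
18
[[0, -25, 0, 0.1, -0.0, -0.1], [0, -51, 0, 0.1, -0.1, -0.1], [7, -73, -22, 0.1, -0.1, -0.1], [15, -96, -44, 0.1, -0.1, -0.1], [19, -96, -50, 0.1, 6.4, -0.1], [23, -96, -56, 0.1, 12.8, -0.1], [28, -96, -62, 0.1, 19.2, -0.1], [32, -96, -67, 0.1, 25.7, -0.1], [36, -96, -73, 0.1, 32.1, -0.1], [40, -96, -79, 0.1, 38.5, -0.1], [45, -96, -85, 0.1, 45.0, -0.1], [49, -96, -90, 0.1, 51.4, -0.1], [53, -96, -96, 0.1, 57.9, -0.1], [57, -96, -102, 0.1, 64.3, -0.1], [61, -96, -108, 0.1, 70.7, -0.0], [66, -96, -113, 0.2, 77.2, -0.0], [70, -96, -119, 0.2, 83.6, -0.0], [74, -96, -125, 0.2, 90.0, -0.0]]
```

Emit:
move_arm([
  [0, -30, 0, 0, 0, 0],
  [0, -60, 0, 0, 0, 0],
  [7, -85, -22, 0, 0, 0],
  [15, -102, -44, 0, 0, 0],
  [19, -102, -50, 0, 6.4, 0],
  [23, -102, -56, 0, 12.8, 0],
  [28, -102, -62, 0, 19.2, 0],
  [32, -102, -67, 0, 25.7, 0],
  [36, -102, -73, 0, 32.1, 0],
  [40, -102, -79, 0, 38.5, 0],
  [45, -102, -85, 0, 45, 0],
  [49, -102, -90, 0, 51.4, 0],
  [53, -102, -96, 0, 57.9, 0],
  [57, -102, -102, 0, 64.3, 0],
  [61, -102, -108, 0, 70.7, 0],
  [66, -102, -113, 0, 77.2, 0],
  [70, -102, -119, 0, 83.6, 0],
  [74, -102, -125, 0, 90, 0],
  [74, -102, -125, 0, 90, 0],
  [74, -102, -125, 0, 90, 0],
], claw=50)

```text
time_s: 24.52
tool_pos: [0.5786, -0.2552, 0.1701]
tool_rot: [-90.1, -0.2, -97.8]
force: [0.2, -0.2, 0.0]
grip_width: 0.0502
```

```bash
python3 - <<'E'
from lid import *
o=tool()[0];print(o["qpos"],o["wrist_torque"],case_now());lid(18)
for c in("scene","top"):
    r=models.cut_out("plug_grip",c)
    p,d=read_camera(c);W=cloud(c,d)
    if r:
        P=W[r[0]["mask"]];P=P[(P[:,2]>.15)&(P[:,2]<.16)];print(c,r[0]["score"],len(P)); 
        if len(P)>5: print(P.mean(0),rect(P))
plan([(.5795,-.2555,.099,-98)])
E
```

```text
[-28.50336727  30.85186376  69.37743986  89.50869106 -28.88733519
  79.99301399  35.49450673] [-0.07873416  0.05011674 -0.0506173 ] [-0.00161882 -0.08052999  0.19811798]
scene 1066 slope -0.003094933142297134 z at x=0 0.1025284252260234
top 167 slope -0.002084303147087159 z at x=0 0.10017003596870662
scene 0.74 120
[ 0.57732847 -0.25978499  0.1558365 ] ((578.3841552734375, -257.8961181640625), (67.27102661132812, 14.108856201171875), 80.76156616210938)
t 24.8167 tcp [ 0.5788 -0.2544  0.1706] [-90.09  -0.17 -97.86] grip 0.049751092301451576
2
[[0, 36, 0, 0.1, 0.1, 0.2], [1, 72, 1, 0.1, 0.1, 0.2]]
```

View pics/scene18.png

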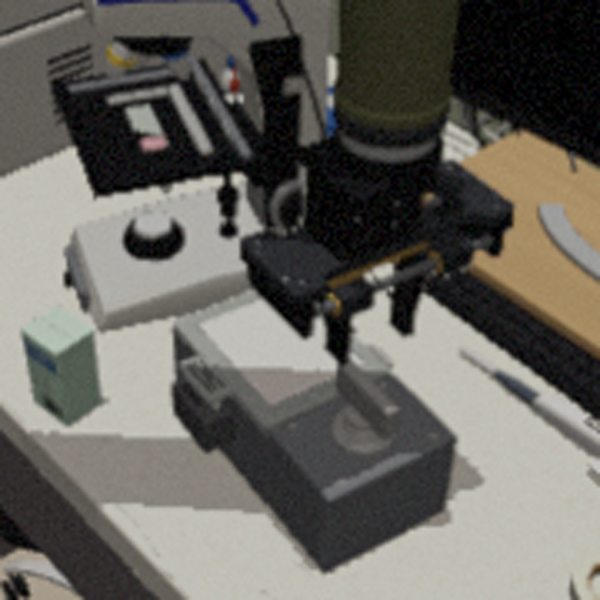

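Emit:
move_arm([
  [0, 30, 0, 0, 0, 0],
  [0, 55, 0, 0, 0, 0],
  [0, 70, 0, 0, 0, 0],
  [0, 71, 0, 0, 0, 0],
  [0, 71, 0, 0, 0, 0],
])

```text
time_s: 25.23
tool_pos: [0.5782, -0.2549, 0.0993]
tool_rot: [-90.2, -0.2, -97.9]
force: [-0.3, -0.7, 0.5]
grip_width: 0.0502
```

Emit:
move_arm([
  [0, 0, 0, 0, 0, 0],
  [0, 0, 0, 0, 0, 0],
  [0, 0, 0, 0, 0, 0],
  [0, 0, 0, 0, 0, 0],
  [0, 0, 0, 0, 0, 0],
  [0, 0, 0, 0, 0, 0],
  [0, 0, 0, 0, 0, 0],
  [0, 0, 0, 0, 0, 0],
], claw=0, newtons=50)

```text
time_s: 25.9
tool_pos: [0.5796, -0.2553, 0.0999]
tool_rot: [-90.0, -0.2, -97.9]
force: [2.4, -0.8, 0.2]
grip_width: 0.0135
```

```bash
python3 - <<'E'
from h import *
o=tool()[0];print(o["qpos"],o["wrist_torque"],o["force"],o["tool_pos"],o["tool_rot"],o["grip_width"])
E
```

```text
[-26.93040847  33.94225262  66.36239041  94.22542302 -32.07165443
  73.32793334  37.44196482] [-0.23216114 -0.53882929 -0.00512726] [ 2.37293077 -0.81749026  0.17306048] [ 0.57956138 -0.25525752  0.09990944] [-89.98231036  -0.22292018 -97.93424084] 0.013509882144211924
```

Emit:
move_arm([
  [0, 0, 0, 0, 4, 0],
  [0, 0, 0, 0, 8, 0],
  [0, 0, 0, 0, 12, 0],
  [0, 0, 0, 0, 16, 0],
  [0, 0, 0, 0, 20, 0],
])

```text
time_s: 26.32
tool_pos: [0.5797, -0.2552, 0.0999]
tool_rot: [-89.9, -0.2, -118.1]
force: [2.7, -0.7, 0.2]
grip_width: 0.0133
```

```bash
cat > st.py <<'E'
from h import *
np.set_printoptions(precision=3,suppress=True)
o=tool()[0];print(o["time_s"],"q",o["qpos"],"T",o["wrist_torque"],"F",o["force"],o["tool_pos"],"rot",o["tool_rot"],o["grip_width"])
E
python3 st.py
```

```text
26.3167 q [-27.793  35.169  68.19   94.237 -33.615  73.944  18.347] T [-0.249 -0.631  0.011] F [ 2.728 -0.697  0.232] [ 0.58  -0.255  0.1  ] rot [ -89.893   -0.204 -118.111] 0.01334096825969675
```

Emit:
move_arm([
  [0, 0, 0, 0, 4, 0],
  [0, 0, 0, 0, 8, 0],
  [0, 0, 0, 0, 12, 0],
  [0, 0, 0, 0, 16, 0],
  [0, 0, 0, 0, 20, 0],
])

```text
time_s: 26.73
tool_pos: [0.58, -0.2553, 0.0999]
tool_rot: [-89.8, -0.1, -138.1]
force: [2.9, -0.6, -0.1]
grip_width: 0.0135
```

```bash
python3 st.py
```

```text
26.7333 q [-28.201  35.809  69.099  94.24  -34.41   74.26   -1.099] T [-0.323 -0.802  0.085] F [ 2.922 -0.59  -0.057] [ 0.58  -0.255  0.1  ] rot [ -89.809   -0.146 -138.107] 0.013463642053814
```

Emit:
move_arm([
  [0, 0, 0, 0, 4, 0],
  [0, 0, 0, 0, 8, 0],
  [0, 0, 0, 0, 11, 0],
])

```text
time_s: 26.98
tool_pos: [0.58, -0.2553, 0.0999]
tool_rot: [-89.8, -0.1, -149.1]
force: [3.1, -1.2, -1.0]
grip_width: 0.0134
```

```bash
python3 st.py
```

```text
26.9833 q [-28.337  36.032  69.411  94.241 -34.684  74.365 -11.901] T [-0.273 -0.816  0.036] F [ 3.149 -1.217 -0.962] [ 0.58  -0.255  0.1  ] rot [ -89.771   -0.103 -149.099] 0.01343557005462829
```

Emit:
move_arm([
  [0, 0, 0, 0, 4, 0],
  [0, 0, 0, 0, 8, 0],
  [0, 0, 0, 0, 11, 0],
])

```text
time_s: 27.23
tool_pos: [0.5801, -0.2554, 0.0999]
tool_rot: [-89.7, -0.0, -160.1]
force: [3.4, -0.5, -1.6]
grip_width: 0.0138
```

```bash
python3 st.py
```

```text
27.2333 q [-28.435  36.199  69.645  94.244 -34.893  74.445 -22.756] T [-0.359 -0.781  0.06 ] F [ 3.42  -0.526 -1.561] [ 0.58  -0.255  0.1  ] rot [ -89.748   -0.05  -160.103] 0.013832762942019112
```

Turned 62°, and Tz is still about 0.05 N·m, so it's still running freely.

Emit:
move_arm([
  [0, 0, 0, 0, 4, 0],
  [0, 0, 0, 0, 8, 0],
  [0, 0, 0, 0, 11, 0],
])

```text
time_s: 27.48
tool_pos: [0.5802, -0.2554, 0.0999]
tool_rot: [-89.7, -0.0, -171.0]
force: [4.7, -1.6, -1.9]
grip_width: 0.0136
```

```bash
python3 st.py
```

```text
27.4833 q [-28.516  36.334  69.815  94.237 -35.036  74.5   -33.601] T [-0.413 -0.84   0.605] F [ 4.731 -1.629 -1.852] [ 0.58  -0.255  0.1  ] rot [ -89.722   -0.007 -171.038] 0.013624538162358733
```

Emit:
move_arm([
  [0, 0, 0, 0, 4, 0],
  [0, 0, 0, 0, 7, 0],
  [0, 0, 0, 0, 10, 0],
])

```text
time_s: 27.73
tool_pos: [0.5803, -0.2554, 0.0999]
tool_rot: [-89.7, 0.0, 179.0]
force: [4.0, -1.9, -1.3]
grip_width: 0.0136
```

```bash
python3 st.py
```

```text
27.7333 q [-28.576  36.428  69.94   94.232 -35.137  74.54  -43.449] T [-0.484 -0.907  0.78 ] F [ 3.988 -1.863 -1.312] [ 0.58  -0.255  0.1  ] rot [-89.708   0.042 179.05 ] 0.013620013658750004
```

It bit at around 66°. The torque has reached 0.78 N·m, so the taper is about 0.29 to 0.34, which is snug and inside the limit. I'll release and retreat.

Emit:
move_arm([
  [0, 0, 0, 0, 0, 0],
  [0, 0, 0, 0, 0, 0],
  [0, 0, 0, 0, 0, 0],
  [0, 0, 0, 0, 0, 0],
  [0, 0, 0, 0, 0, 0],
  [0, 0, 0, 0, 0, 0],
  [0, 0, 0, 0, 0, 0],
], claw=50)

```text
time_s: 28.32
tool_pos: [0.5784, -0.2551, 0.0995]
tool_rot: [-89.8, -0.1, 179.1]
force: [0.1, 1.0, -0.4]
grip_width: 0.0478
```

```bash
python3 st.py
```

```text
28.3167 q [-28.562  36.42   69.965  94.321 -35.096  74.693 -43.372] T [0.    0.153 0.014] F [ 0.055  1.01  -0.408] [ 0.578 -0.255  0.099] rot [-89.826  -0.138 179.054] 0.04777327847296238
```

Emit:
move_arm([
  [0, -20, 0, 0, 0, 0],
  [0, -50, 0, 0, 0, 0],
  [0, -85, 0, 0, 0, 0],
  [0, -110, 0, 0, 0, 0],
  [0, -120, 0, 0, 0, 0],
  [0, -120, 0, 0, 0, 0],
  [0, -120, 0, 0, 0, 0],
])

```text
time_s: 28.9
tool_pos: [0.5787, -0.2545, 0.2189]
tool_rot: [-89.9, -0.1, 179.1]
force: [-0.4, 0.6, -1.4]
grip_width: 0.05
```

```bash
python3 - <<'E'
from lid import *
print(case_now());lid(20)
for c in("scene","top"):
    p,d=read_camera(c);W=cloud(c,d)
    for n in("plug_grip","carton_tall_mid","timer"):
        r=models.cut_out(n,c)
        if r:
            P=W[r[0]["mask"]]
            if n=="plug_grip": P=P[(P[:,2]>.148)&(P[:,2]<.16)];print(c,r[0]["score"],len(P)); print(P.mean(0),rect(P)) if len(P)>5 else 0
            else: print(c,n,r[0]["score"],np.nanmedian(P,axis=0))
E
```

```text
[-0.00168999 -0.07978268  0.24688815]
scene 1392 slope -0.0020195860360548625 z at x=0 0.10251966776894998
top 105 slope 0.00367127720394944 z at x=0 0.10026903572031845
scene 0.83 120
[ 0.57517869 -0.25835218  0.15525309] ((576.2943725585938, -256.7500305175781), (64.97168731689453, 13.330652236938477), 0.36516672372817993)
scene carton_tall_mid 0.56 [ 0.45251033 -0.00134754  0.06486139]
scene timer 0.79 [0.45097627 0.20378265 0.02051702]
top timer 0.93 [0.45420731 0.21367737 0.01842353]
```

View pics/scene20.png

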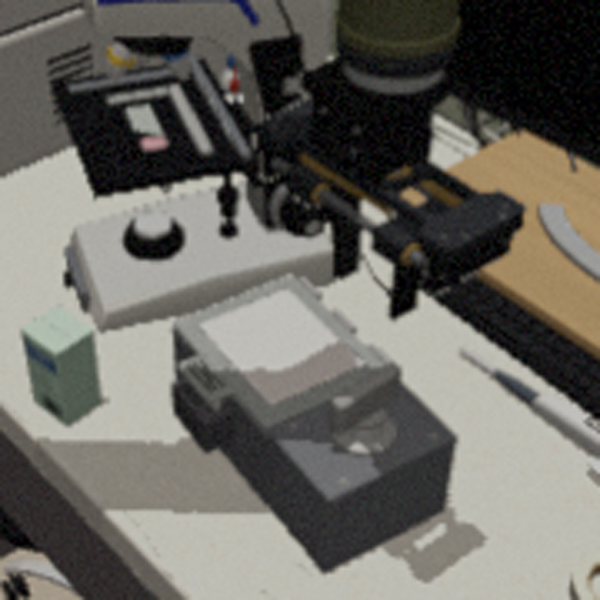

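```bash
python3 -c "
from cell import job
print(job.sign_off())"; python3 st.py
```

```text
the job is handed in; nothing more can be done
None
the job is handed in; nothing more can be done
```

I put the squat carton in the case, shut and latched the lid, turned the plug until it was snug, and handed the job in at about 29 s. The sign-off gives no verdict, so the results below are my own checks.

- **Carton:** It took three tries to pick up. The hand really sat about 40 mm higher than the reported pose, so the first two grips closed just above the carton without moving it. After correcting for that, I set it down upright about 16 mm to the front of centre and 18 mm to the +y side, and let go. Once the lid was shut I could no longer see the carton.
- **Lid:** I swung it shut from behind and pressed the tab until the catch snapped. In the last pictures the lid lies flat within the measurement error of about 0.005 rad, with its top at about 0.100 m.
- **Plug:** It turned freely, then bit after roughly 64–66° clockwise. I stopped at 83°, with 0.78 N·m on the wrist. By torque the taper was about 0.29 rad while held, and at most about 0.34 by angle. I estimate 0.2–0.3 rad stays after release, inside the 0.05–0.63 limits. I could not read the plug joint directly.
- **Bystanders:** The timer and the taller carton measured in the same place within the networks' error, a few mm. The top camera found the timer but not the tall carton at the end, because the arm was in the way, so that check is from the scene camera only.
- **Arm:** At the end the gripper was open, about 90 mm above the plug handle and touching nothing.

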